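Tip out a bin of brass bushes

ROBOT

A 7-joint arm with a two-finger parallel gripper is mounted at the origin on the work surface. World frame = base frame: x ahead of the robot, y to its left, z up, the work surface at z = 0. Lengths are in mm, angles in rad, forces in N, time in s.
With the tool pointing down it reaches from about 350 to 900 mm from the base axis. Payload 8.1 kg.
Tool frame: the origin (TCP) lies midway between the tips of the shut fingers; the grasp point (between the pads) lies 19 mm behind it; z points along the fingers, y is the direction in which the jaws open and shut (so a half turn about z gives the same grasp; the last joint's range is limited). The gripper opens to 85 mm and grips with 20 to 120 N. Pads are 22 mm wide; open, the fingers measure 114 mm over their backs; the gripper's body (76 mm by 85 mm) begins 54 mm behind the grasp point. The pads swing forward as they close: fully open they stand 13 mm farther back than shut.
Start: joints at [1.005, 0.434, 0.025, 1.573, -0.012, 1.134, -0.075], TCP at [279.015, -559.279, 209.623] pointing down, gripper open.
Joint ranges: [-2.62, 2.62], [-0.44, 2.09], [-1.27, 1.32], [0.08, 2.57], [-1.32, 4.46], [0.12, 2], [-2.74, 2.74]. Speed limits (rad/s): [2.22, 2.22, 3.01, 3.01, 3.14, 3.14, 3.14].

INTERFACE

Orientations are given as [roll, pitch, yaw] about the fixed x, y, z axes, in that order (R = Rz(yaw) Ry(pitch) Rx(roll)).
In Python, from bench import ctrl gives the robot as it stands.
- The arm moves only by the tool carry_out, never from a script. Its argument "increments" is a list of rows, each an object of numbers: "tx", "ty", "tz": the shift along the world's x, y, z in m; "ax", "ay", "az": the turn, a rotation vector about the world's x, y, z in units of 6 degrees (1.0 is 6 degrees). In form: [{"tx": .., "ty": .., "tz": .., "ax": .., "ay": .., "az": ..}, ...]. A call has 1 to 10 rows; each row shifts and turns the pose as measured when the row begins; what a row does not reach is not made up. A row lasts 1/12 s, in which the tool goes at most 41.7 mm and 7.16 degrees, less where a joint would pass 70% of its speed; a pose out of reach is approached as far as the arm can. A call with a gripper value outside its range is refused whole. "jaw" is the closure, from 0 (fully open) to 1 (shut), set as the call begins (left out, the last holds). The fingers move at their own pace and stop on an object; "squeeze" is the grip in N (left out, the last holds). Time passes only in rows, so rows that do not move let the fingers close. It gives the time, the measured TCP pose, the force and the opening at its end, in the units of the state.
- ctrl.state(): the state, without advancing time (a new reading comes with each control period).
- ctrl.capture(name): name is "scene" or "top" or "wrist"; returns a dict with "frame" (384x512x3 uint8, blue, green, red), "intrinsics" (3x3 intrinsics, pixels), "R" (3x3) and "t" (3): a world point X has camera coordinates R X + t; the wrist camera has in their place "T_tool_cam" (4x4, takes a point from camera to tool coordinates, whose origin is the TCP and whose axes are the flange's). Camera axes: x right, y down, z forward; pixel columns grow to the right and rows downward; lengths in mm; the calibration is good to about 2 mm. A picture is of the moment at which its call begins: read the wrist's pose just before it. There is no depth.
- ctrl.job_done(): hands the job in, once; it reports no verdict.
The state is a dict: "clock": time; "joint_pos": joint angles; "qvel": joint speeds; "joint_efforts": joint torques, N m; "eef_pos": TCP position; "tool_rot": TCP orientation; "contact_force": force on the tool from outside, world axes, zero at the start; "torque": the same for the moment, N m; "opening": finger opening in mm.
Only numpy, scipy, OpenCV 4.12 (cv2) and the standard library are available. Lean on these libraries where they do the work, as an engineer would, in place of code of your own. Each camera call takes 0.05 s, during which the arm holds its last target.

TASK

Bring the empty parts tray across the bench to stand squarely in front of the tip-out bin that holds the brass bushes, close up to the foot of its stand; then pull that bin forward to its stop so that all four bushes roll out into the tray, and swing the bin back home, leaving the filled tray where it stands. Guide the bin both ways, never letting it flop or slam, let no bush fall on the bench, and leave the steel-pin bin and the loose tools alone.

Things in the scene. Friction and masses are not known exactly. Their poses are not given: they have to be found in the camera images.
- brass_stand: grey steel stand, fixed to the bench, of the bin with the BRASS bushes. Origin at bench level; -x is its front, towards which the bin tips; y across, z up. Foot 150 x 130 x 5 mm, its front edge 80 mm ahead of the origin. Two cheeks, outsides 127 mm apart, up to 115 mm high, reach 92 mm ahead of the origin above 70 mm height, 68 mm below that.
- brass_stand_drop (a point): point on the bench 160 mm ahead of the stand's origin: the middle of the tray belongs here, its long (y) side along the stand's y, to catch what rolls out. With the bin on its stop, its lip hangs 74 mm above the bench, 40 mm from this point towards the stand. The tray then clears the foot by 5 mm. Axes as the stand.
- brass_bin (a joint): tilt of the blue bin with the brass bushes (108 wide, 96 mm deep floor, 75 mm sloping front that becomes the chute): 0 = home on its rest bar; grows as the top comes forward (stand's -x); 1.31 rad = on its stop. Pin along the stand's y. About 0.6 kg empty, light friction. Let go, it falls home from small tilts, onto the stop beyond 0.8 to 0.9 rad; it rests by its weight at either end.
- brass_bin_hinge (a point): middle of the pivot pin of the brass bin, 50 mm ahead of the stand's origin, 100 mm above the bench; axes turn with the bin
- brass_bin_bail (a point): middle of the black round grip bar (14 mm thick, 96 mm long, along the stand's y) between two ears above the bin's back; at home 91 mm behind and 135 mm above the pin, 235 mm above the bench. 50 mm free below it at home, free all round but for the ears at its ends. It moves with the bin on a 163 mm circle about the pin and can turn in the fingers.
- steel_bin (a joint): tilt of the second, like bin, which holds three steel pins; 0 = home; to be left home
- steel_stand: stand of the second bin, same sizes and axes as the brass stand
- tray_center (a point): open aluminium parts tray with a black rubber mat, 150 (x) by 200 (y) by 40 mm high, wall and floor 3 mm, mass about 0.45 kg, loose on the bench, empty at the start. Point: its middle, 20 mm above its underside. x along the short side, y along the long side, z up.
- tray_left (a point): middle of the black handle bar over the tray's +y end wall: 100 mm long along the tray's x, 12 mm wide, 12 mm high, centre 64 mm above the tray's underside, 97 mm from its middle; 18 mm of free space between bar and wall rim; it will take being pulled to slide the tray
- tray_right (a point): the same handle over the tray's -y end wall
- oilstone: yellow-green oilstone 150 x 50 x 25 mm lying on the bench, origin under its middle; bystander
- file: flat file with black handle, 270 mm long along its x, lying on the bench; bystander
- chuck_key: T-shaped steel chuck key, 135 mm long, lying on the bench; bystander
- oil_can: red oil can, 62 mm diameter, 180 mm tall with its spout; bystander
- bush1_center (a point): middle of brass bush 1: turned brass sleeve, 30 mm diameter, 84 mm long along its y, about 0.22 kg, in the brass bin at the start, lying across it; it rolls
- bush1: brass bush 1 itself (origin on its outside)
- bush2_center (a point): middle of brass bush 2: turned brass sleeve, 30 mm diameter, 84 mm long along its y, about 0.22 kg, in the brass bin at the start, lying across it; it rolls
- bush2: brass bush 2 itself (origin on its outside)
- bush3_center (a point): middle of brass bush 3: turned brass sleeve, 30 mm diameter, 84 mm long along its y, about 0.22 kg, in the brass bin at the start, lying across it; it rolls
- bush3: brass bush 3 itself (origin on its outside)
- bush4_center (a point): middle of brass bush 4: turned brass sleeve, 30 mm diameter, 84 mm long along its y, about 0.22 kg, in the brass bin at the start, lying across it; it rolls
- bush4: brass bush 4 itself (origin on its outside)
Not all that is in view belongs to the job. Leave any pink look-alike of the brass_stand alone.

How it is judged (in metres and radians):
On the way, in this order (a step that is already met when the one before it is completed fails the run):
1. the empty tray stands in front of the brass bin, its middle within 45 mm of the drop point and squared up to the stand within 0.3 rad, while the bin is still home (horizontal distance between tray_center and brass_stand_drop below 0.045 m and angle between the x axis of tray_center and the x axis of brass_stand, either way round below 0.3 rad and angle between tray_center's own z axis and vertical below 0.08 rad and value of joint brass_bin below 0.06 rad), for 0.2 s.
2. the brass bin is forward on its stop (tilt over 1.25 rad) (value of joint brass_bin above 1.25 rad), for 0.2 s.
At the end, for the whole second after the job is handed in: all four brass bushes lie at rest inside the tray (centres within its walls, less than 55 mm above its underside); the tray stands flat on the bench with its middle within 60 mm of the drop point; the brass bin is back home (tilt under 0.06 rad) and the steel bin home too (value of joint each of brass_bin, steel_bin below 0.06 rad and horizontal distance between tray_center and brass_stand_drop below 0.06 m and angle between tray_center's own z axis and vertical below 0.05 rad and height (world z) of tray_center below 0.03 m and x of bush1_center in the frame of tray_center between -0.073 and 0.073 m and y of bush1_center in the frame of tray_center between -0.098 and 0.098 m and z of bush1_center in the frame of tray_center between -0.02 and 0.035 m and linear speed of each of bush1, bush2, bush3, bush4 below 0.03 m/s and x of bush2_center in the frame of tray_center between -0.073 and 0.073 m and y of bush2_center in the frame of tray_center between -0.098 and 0.098 m and z of bush2_center in the frame of tray_center between -0.02 and 0.035 m and x of bush3_center in the frame of tray_center between -0.073 and 0.073 m and y of bush3_center in the frame of tray_center between -0.098 and 0.098 m and z of bush3_center in the frame of tray_center between -0.02 and 0.035 m and x of bush4_center in the frame of tray_center between -0.073 and 0.073 m and y of bush4_center in the frame of tray_center between -0.098 and 0.098 m and z of bush4_center in the frame of tray_center between -0.02 and 0.035 m); the robot touches nothing.
It fails at once if a brass bush falls beside the tray, down to the bench (its middle under 50 mm high and outside the tray's walls) ((height (world z) of bush1_center below 0.05 m and (x of bush1_center in the frame of tray_center above 0.076 m or x of bush1_center in the frame of tray_center below -0.076 m or y of bush1_center in the frame of tray_center above 0.101 m or y of bush1_center in the frame of tray_center below -0.101 m)) or (height (world z) of bush2_center below 0.05 m and (x of bush2_center in the frame of tray_center above 0.076 m or x of bush2_center in the frame of tray_center below -0.076 m or y of bush2_center in the frame of tray_center above 0.101 m or y of bush2_center in the frame of tray_center below -0.101 m)) or (height (world z) of bush3_center below 0.05 m and (x of bush3_center in the frame of tray_center above 0.076 m or x of bush3_center in the frame of tray_center below -0.076 m or y of bush3_center in the frame of tray_center above 0.101 m or y of bush3_center in the frame of tray_center below -0.101 m)) or (height (world z) of bush4_center below 0.05 m and (x of bush4_center in the frame of tray_center above 0.076 m or x of bush4_center in the frame of tray_center below -0.076 m or y of bush4_center in the frame of tray_center above 0.101 m or y of bush4_center in the frame of tray_center below -0.101 m))).
It fails at once if the brass bin flops or slams (faster than 2.5 rad/s) (velocity of joint brass_bin above 2.5 rad/s or velocity of joint brass_bin below -2.5 rad/s).
It fails at once if the steel-pin bin is tilted more than 0.12 rad (value of joint steel_bin above 0.12 rad).
It fails at once if a bystander is shifted more than 40 mm (distance of any of oilstone, file, chuck_key, oil_can from where it was at the start of the episode above 0.04 m).
It also fails if it takes over 72 s, if anything falls off the work surface, if the arm or the gripper's body presses on something with over 40 N, if the wrist force passes 120 N, or if a joint passes its speed limit or range.

## Working session

There is one attempt and no reset: what is moved stays moved. The work goes in short steps, Python scripts to look and compute and a tool call to move; the robot and the scene stay as the last step left them, time stands still between calls to the robot, and variables do not carry over. Pictures are saved under pics/ and viewed, and the job is handed in when it is done.

Besides the shell and the picture viewer there is one more tool, called after "Emit:" by a JSON object that holds its "fn" and its "kwargs". carry_out: Moves the arm, as the interface text tells. Its arguments: {"type":"object","properties":{"increments":{"type":"array"},"jaw":{"type":"number"},"squeeze":{"type":"number"}},"required":["increments"]}

```bash
ls; mkdir -p pics; cat > h.py <<'E'
import numpy as np, cv2, json
from bench import ctrl
def snap(n,fn):
    c=ctrl.capture(n); cv2.imwrite('pics/'+fn+'.png',c['frame'])
    np.savez('pics/'+fn+'.npz',**{k:np.array(v) for k,v in c.items()}); return c
def ray(c,u,v,z):
    K=np.array(c['intrinsics']);R=np.array(c['R']);t=np.array(c['t'])
    d=R.T@np.linalg.inv(K)@np.array([u,v,1.]); o=-R.T@t
    return o+d*(z-o[2])/d[2]
def proj(c,X):
    p=np.array(c['intrinsics'])@(np.array(c['R'])@np.array(X)+np.array(c['t'])); return p[:2]/p[2]
E
python3 - <<'E'
from h import *
s=ctrl.state();print({k:np.round(v,3).tolist() for k,v in s.items()})
for n in['scene','top']: 
    c=snap(n,n+'0'); cv2.imwrite('pics/%s0b.png'%n,cv2.resize(c['frame'],(800,600),interpolation=cv2.INTER_CUBIC)); print(np.array(c['R']),c['t'],c['intrinsics'])
E
```

```text
pics
{'clock': 0.0, 'joint_pos': [1.005, 0.435, 0.025, 1.574, -0.012, 1.134, -0.075], 'qvel': [-0.002, -0.001, 0.001, -0.001, -0.001, -0.0, 0.001], 'joint_efforts': [-0.0, -67.046, 1.025, -31.622, 0.016, 0.012, 0.0], 'eef_pos': [278.767, -558.784, 208.845], 'tool_rot': [-3.14, 0.0, 0.463], 'contact_force': [-0.372, -0.064, 0.509], 'torque': [0.052, 0.059, -0.015], 'opening': 85.664}
[[ 0.03637847  0.99927586 -0.01115184]
 [ 0.83113476 -0.03644968 -0.55487516]
 [-0.55487983  0.01091682 -0.83185888]] [  -8.83544427 -268.46563186 2069.49318469] [[492.0664077    0.         259.43489671]
 [  0.         492.0664077  196.69289204]
 [  0.           0.           1.        ]]
[[ 0.01987009 -0.99967086 -0.0162281 ]
 [-0.99246163 -0.01775829 -0.12126237]
 [ 0.12093428  0.01851527 -0.99248783]] [  12.38170772  456.34200326 1311.23605042] [[417.90942908   0.         253.02966293]
 [  0.         417.90942908 189.32282869]
 [  0.           0.           1.        ]]
```

View pics/scene0b.png

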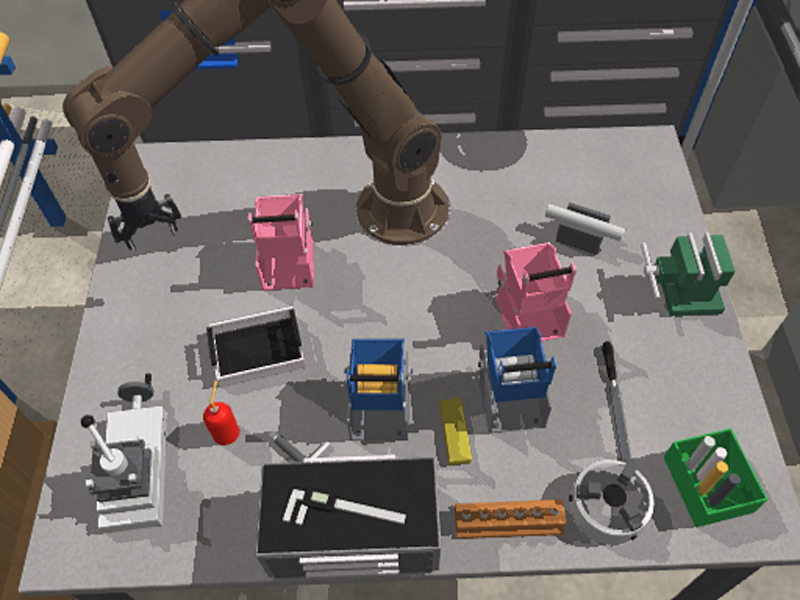

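View pics/top0b.png

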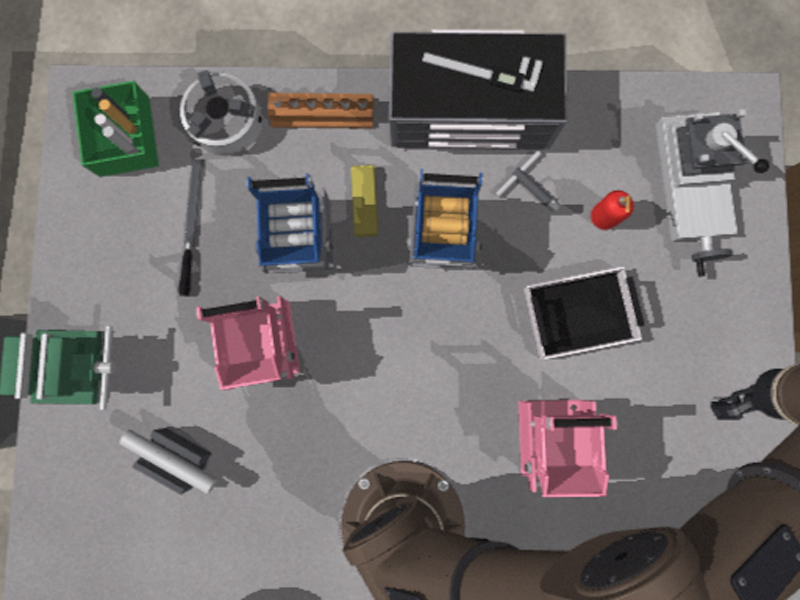

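The scene view shows the brass bin at about (378,375) and the tray at (255,343). In the top view they are at (447,220) and (583,313), with fronts facing the robot and both pink stands off to the sides. I'll enlarge the crops to measure.

```bash
python3 - <<'E'
from h import *
t=cv2.imread('pics/top0.png'); s=cv2.imread('pics/scene0.png')
def crop(im,x,y,w,h,f,fn):
    o=cv2.resize(im[y:y+h,x:x+w],None,fx=f,fy=f,interpolation=cv2.INTER_CUBIC)
    for i in range(0,w,10): cv2.putText(o,str(x+i),(i*f,8),0,.3,(0,255,255),1);cv2.line(o,(i*f,10),(i*f,14),(0,255,255),1)
    for i in range(0,h,10): cv2.putText(o,str(y+i),(0,i*f+4),0,.3,(0,255,255),1)
    cv2.imwrite('pics/'+fn+'.png',o)
crop(t,255,100,80,80,7,'t_bin'); crop(t,325,160,110,80,7,'t_tray'); crop(s,210,205,70,80,7,'s_bin'); crop(s,125,190,80,60,8,'s_tray')
E
```

```text
(no output)
```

View pics/t_bin.png

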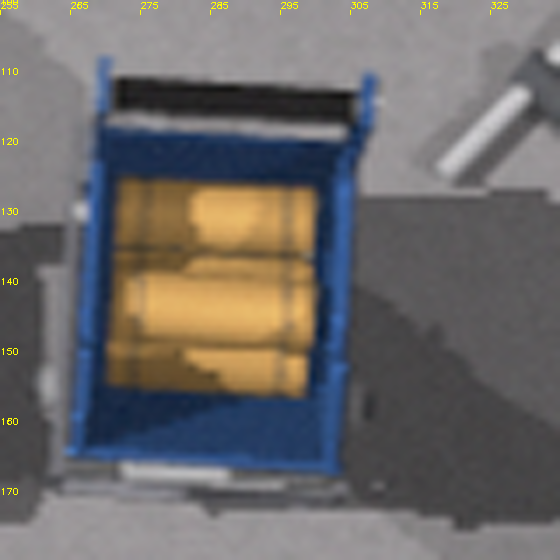

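View pics/t_tray.png

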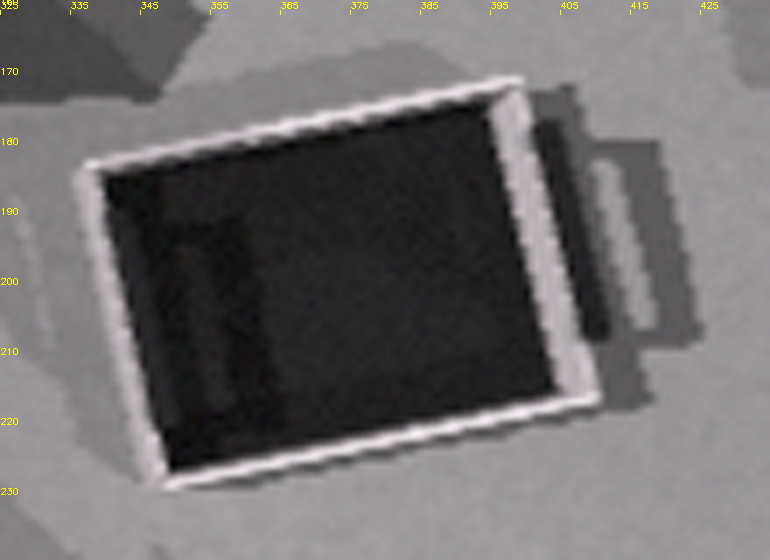

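View pics/s_bin.png

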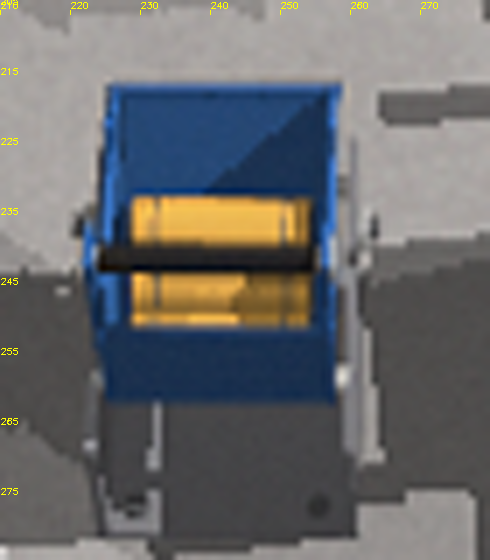

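View pics/s_tray.png

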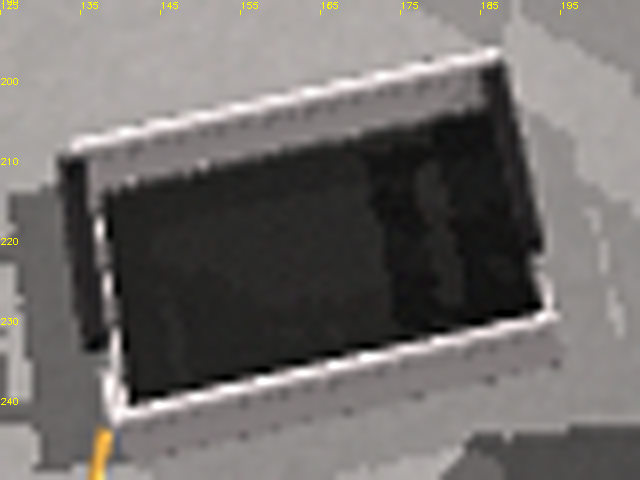

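```bash
python3 - <<'E'
from h import *
from scipy.optimize import least_squares
T=np.load('pics/top0.npz');S=np.load('pics/scene0.npz')
un=lambda p,o,f:np.array(o)+(np.array(p)+.5)/f-.5
tt=[un(p,(325,160),7) for p in[(75,163),(525,78),(600,402),(160,488)]]
st=[un(p,(125,190),8) for p in[(68,150),(500,52),(552,315),(118,417)]]
for c,q in((T,tt),(S,st)):
    P=np.array([ray(c,*p,40) for p in q]); print('tray corners',P[:,:2].round(1).tolist(),P.mean(0).round(1)); 
    a=np.roll(P,-1,0)-P; print(np.linalg.norm(a,axis=1).round(0),np.degrees(np.arctan2(a[:,1],a[:,0])).round(1))
tb=[un(p,(255,100),7) for p in[(115,95),(355,107)]]
sb=[un(p,(210,205),7) for p in[(97,258),(315,260)]]
for c,q in((T,tb),(S,sb)):
    P=np.array([ray(c,*p,235) for p in q]);d=P[1]-P[0];print('bail',P.round(1).tolist(),P.mean(0).round(1),np.linalg.norm(d),np.degrees(np.arctan2(d[1],d[0])))
sf=[un(p,(210,205),7) for p in[(100,530),(357,537)]]
print('foot rear',[ray(S,*p,5).round(1) for p in sf])
E
```

```text
tray corners [[479.9, -239.6], [522.4, -443.2], [376.1, -473.2], [334.0, -276.9]] [ 428.1 -358.2   40. ]
[208. 149. 201. 151.] [ -78.2 -168.4  102.1   14.3]
tray corners [[380.7, -472.3], [334.8, -274.8], [478.4, -245.0], [522.2, -435.2]] [ 429.  -356.8   40. ]
[203. 147. 195. 146.] [ 103.1   11.7  -77.  -165.3]
bail [[643.8, -28.3, 235.0], [640.3, -122.9, 235.0]] [642.1 -75.6 235. ] 94.67713604813059 -92.10175086074662
bail [[640.5, -123.0, 235.0], [645.5, -27.0, 235.0]] [643. -75. 235.] 96.06482209366773 86.97320541820817
foot rear [array([ 666.5, -137.9,    5. ]), array([675.5, -11.8,   5. ])]
```

Emit:
{"fn": "carry_out", "kwargs": {"increments": [{"tx":0.013,"ty":0.03,"az":-0.25},{"tx":0.013,"ty":0.03,"az":-0.25},{"tx":0.013,"ty":0.03,"az":-0.25},{"tx":0.013,"ty":0.03,"az":-0.25},{"tx":0.013,"ty":0.03,"az":-0.25},{"tx":0.013,"ty":0.03,"az":-0.25},{"tx":0.013,"ty":0.03,"az":-0.25},{"tx":0.013,"ty":0.03,"az":-0.25},{"tx":0.013,"ty":0.03,"az":-0.25},{"tx":0.01,"ty":0.02}], "jaw": 0, "squeeze": 60}}

```text
schema error: expected keys tx, ty, tz, ax, ay, az
```

Emit:
{"fn": "carry_out", "kwargs": {"increments": [{"tx":0.013,"ty":0.03,"tz":0,"ax":0,"ay":0,"az":-0.25},{"tx":0.013,"ty":0.03,"tz":0,"ax":0,"ay":0,"az":-0.25},{"tx":0.013,"ty":0.03,"tz":0,"ax":0,"ay":0,"az":-0.25},{"tx":0.013,"ty":0.03,"tz":0,"ax":0,"ay":0,"az":-0.25},{"tx":0.013,"ty":0.03,"tz":0,"ax":0,"ay":0,"az":-0.25},{"tx":0.013,"ty":0.03,"tz":0,"ax":0,"ay":0,"az":-0.25},{"tx":0.013,"ty":0.03,"tz":0,"ax":0,"ay":0,"az":-0.25},{"tx":0.013,"ty":0.03,"tz":0,"ax":0,"ay":0,"az":-0.25},{"tx":0.013,"ty":0.03,"tz":0,"ax":0,"ay":0,"az":-0.25},{"tx":0.01,"ty":0.02,"tz":0,"ax":0,"ay":0,"az":0}], "jaw": 0, "squeeze": 60}}

```text
clock: 0.93
eef_pos: [401.0, -259.9, 204.6]
tool_rot: [-3.136, 0.007, 0.203]
contact_force: [0.2, -0.2, -0.3]
opening: 85.1
```

```bash
python3 - <<'E'
from h import *
s=ctrl.state();print(s['eef_pos'],s['tool_rot'])
c=snap('wrist','w1'); print(np.array(c['T_tool_cam']).round(3),c['intrinsics'])
cv2.imwrite('pics/w1b.png',cv2.resize(c['frame'],(800,600)))
E
```

```text
[ 400.99154089 -259.85157443  204.56273963] [-3.13582154  0.00739474  0.20292962]
[[-1.00000e-03 -9.65000e-01 -2.61000e-01  6.45940e+01]
 [ 1.00000e+00 -1.00000e-03 -0.00000e+00 -5.01000e-01]
 [ 0.00000e+00 -2.61000e-01  9.65000e-01 -1.63488e+02]
 [ 0.00000e+00  0.00000e+00  0.00000e+00  1.00000e+00]] [[288.56797719   0.         254.47092686]
 [  0.         288.56797719 191.52128012]
 [  0.           0.           1.        ]]
```

View pics/w1b.png

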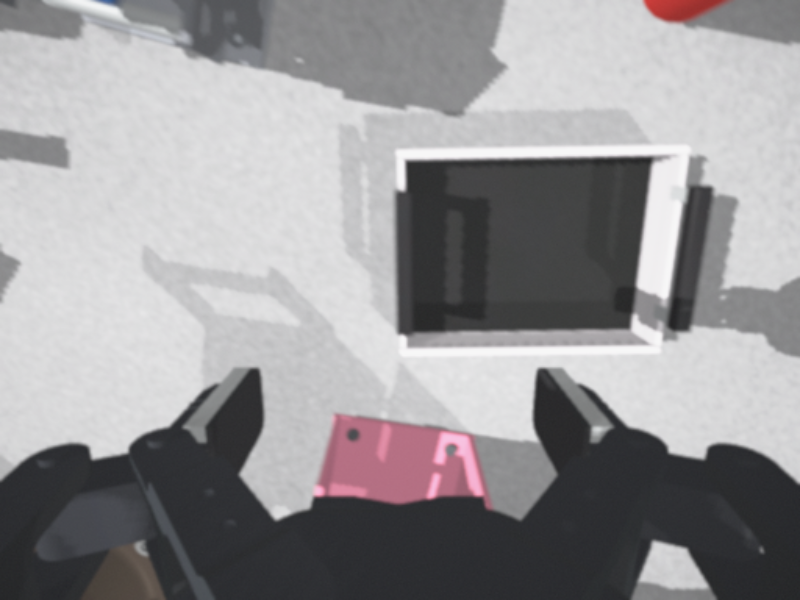

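The wrist view shows the near (left) handle vertical at u≈404, v 192–334 (of 800x600), nearly parallel with the fingers' normal. A pink stand lies below the gripper's back side.

```bash
cat >> h.py <<'E'
from scipy.spatial.transform import Rotation as Ro
def wray(c,s,u,v,z):
    R=Ro.from_euler('xyz',s['tool_rot']).as_matrix(); T=np.array(c['T_tool_cam'])
    d=R@T[:3,:3]@np.linalg.inv(np.array(c['intrinsics']))@np.array([u,v,1.]); o=R@T[:3,3]+np.array(s['eef_pos'])
    return o+d*(z-o[2])/d[2]
E
python3 - <<'E'
from h import *
s=ctrl.state();c=np.load('pics/w1.npz')
for p in[(404,192),(404,334),(396,150),(404,355),(690,147),(658,352)]: print(p,wray(c,s,p[0]/1.5625,p[1]/1.5625,70 if p[0]==404 and p[1]!=355 else 40).round(1))
T=np.load('pics/top0.npz')
for p in [(520,400),(600,400),(608,495)]: print('pink',ray(T,p[0]/1.5625,p[1]/1.5625,100).round())
E
```

```text
(404, 192) [ 457.2 -247.1   70. ]
(404, 334) [ 362.6 -267.4   70. ]
(396, 150) [ 482.7 -236.2   40. ]
(404, 355) [ 335.  -273.5   40. ]
(690, 147) [ 526.  -433.3   40. ]
(658, 352) [ 378.6 -465.7   40. ]
pink [ 252. -221.  100.]
pink [ 256. -372.  100.]
pink [  81. -383.  100.]
```

Emit:
{"fn": "carry_out", "kwargs": {"increments": [{"tx":0.003,"ty":0,"tz":-0.03,"ax":0,"ay":0,"az":0.05},{"tx":0.003,"ty":0,"tz":-0.03,"ax":0,"ay":0,"az":0.05},{"tx":0.001,"ty":0,"tz":-0.03,"ax":0,"ay":0,"az":0},{"tx":0,"ty":0,"tz":-0.03,"ax":0,"ay":0,"az":0},{"tx":0,"ty":0,"tz":-0.02,"ax":0,"ay":0,"az":0},{"tx":0,"ty":0,"tz":-0.012,"ax":0,"ay":0,"az":0},{"tx":0,"ty":0,"tz":0,"ax":0,"ay":0,"az":0}]}}

```text
clock: 1.57
eef_pos: [412.5, -252.7, 47.8]
tool_rot: [-3.137, 0.002, 0.229]
contact_force: [-0.1, 0.3, 0.4]
opening: 85.4
```

```bash
python3 - <<'E'
from h import *
c=snap('top','t2');cv2.imwrite('pics/t2b.png',cv2.resize(c['frame'][150:250,260:440],None,fx=4,fy=4))
E
```

```text
(no output)
```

View pics/t2b.png

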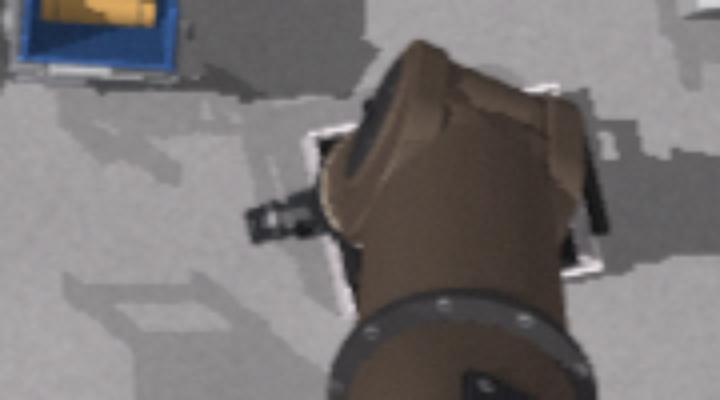

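The tray is unmoved, with the gripper straddling its near handle at about (335,210). I'll nudge 7 mm in -y and close.

Emit:
{"fn": "carry_out", "kwargs": {"increments": [{"tx":-0.002,"ty":-0.007,"tz":-0.002,"ax":0,"ay":0,"az":-0.1},{"tx":0,"ty":0,"tz":0,"ax":0,"ay":0,"az":0},{"tx":0,"ty":0,"tz":0,"ax":0,"ay":0,"az":0},{"tx":0,"ty":0,"tz":0,"ax":0,"ay":0,"az":0},{"tx":0,"ty":0,"tz":0,"ax":0,"ay":0,"az":0},{"tx":0,"ty":0,"tz":0,"ax":0,"ay":0,"az":0}], "jaw": 1, "squeeze": 60}}

```text
clock: 2.12
eef_pos: [412.8, -263.1, 50.8]
tool_rot: [3.142, -0.004, 0.216]
contact_force: [0.3, 0.1, -0.2]
opening: 12.4
```

Emit:
{"fn": "carry_out", "kwargs": {"increments": [{"tx":0,"ty":0.012,"tz":0,"ax":0,"ay":0,"az":-0.1},{"tx":0.002,"ty":0.02,"tz":0,"ax":0,"ay":0,"az":-0.25},{"tx":0.003,"ty":0.024,"tz":0,"ax":0,"ay":0,"az":-0.25},{"tx":0.003,"ty":0.024,"tz":0,"ax":0,"ay":0,"az":-0.25},{"tx":0.003,"ty":0.024,"tz":0,"ax":0,"ay":0,"az":-0.25},{"tx":0.003,"ty":0.024,"tz":0,"ax":0,"ay":0,"az":-0.25},{"tx":0.003,"ty":0.024,"tz":0,"ax":0,"ay":0,"az":-0.25},{"tx":0.003,"ty":0.024,"tz":0,"ax":0,"ay":0,"az":-0.25},{"tx":0.003,"ty":0.02,"tz":0,"ax":0,"ay":0,"az":-0.2},{"tx":0,"ty":0,"tz":0,"ax":0,"ay":0,"az":0}]}}

```text
clock: 2.95
eef_pos: [438.5, -60.8, 54.9]
tool_rot: [3.138, -0.012, -0.014]
contact_force: [-0.1, -0.6, 0.5]
opening: -0.0
```

```bash
python3 - <<'E'
from h import *
s=ctrl.state();print(s['eef_pos'],s['opening'])
c=snap('top','t3');a=cv2.resize(c['frame'][100:250,230:440],None,fx=3.5,fy=3.5);cv2.imwrite('pics/t3b.png',a)
c=snap('scene','s3');cv2.imwrite('pics/s3b.png',cv2.resize(c['frame'][150:300,100:330],None,fx=3.4,fy=3.4))
E
```

```text
[438.53055305 -60.82255203  54.88903576] -0.001414418079066294
```

View pics/t3b.png

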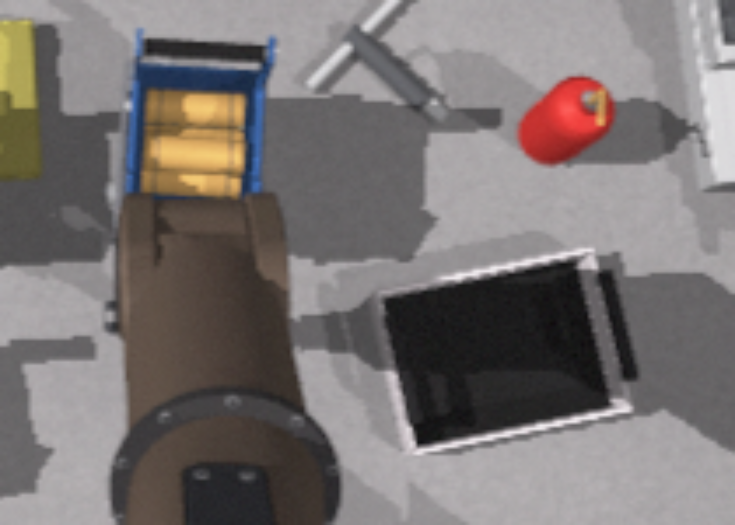

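View pics/s3b.png

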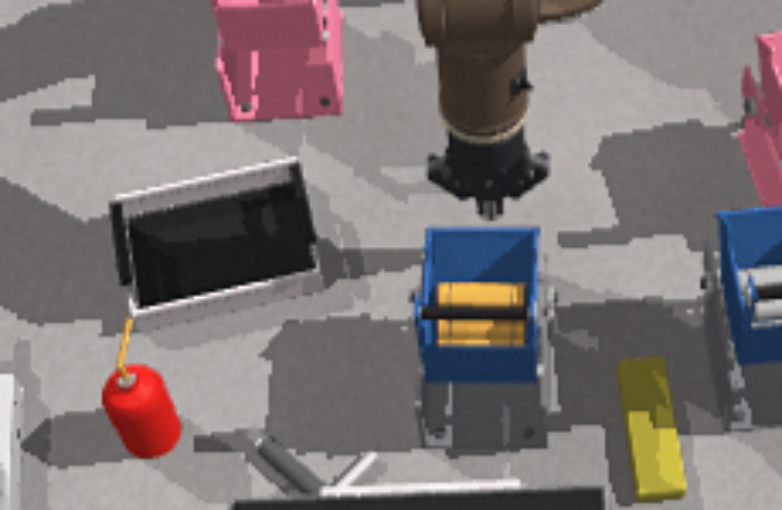

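The tray stayed put at its old place: the grip did not hold, and the fingers pinched the top of the bar. I'll go lower this time.

```bash
python3 - <<'E'
from h import *
T=np.load('pics/t3.npz')
P=np.array([ray(T,230+a/3.5,100+b/3.5,40) for a,b in[(378,292),(595,250),(632,408),(408,450)]]);print(P.round(1),P.mean(0));a=np.roll(P,-1,0)-P; print(np.linalg.norm(a,axis=1).round(0),np.degrees(np.arctan2(a[:,1],a[:,0])).round(1))
a=cv2.resize(T['frame'][165:235,330:420],None,fx=8,fy=8,interpolation=cv2.INTER_CUBIC);cv2.imwrite('pics/t3c.png',cv2.convertScaleAbs(a,alpha=2.5))
E
```

```text
[[ 478.2 -248.2   40. ]
 [ 520.1 -444.5   40. ]
 [ 377.4 -474.2   40. ]
 [ 336.1 -274.3   40. ]] [ 427.96574891 -360.27349388   40.        ]
[201. 146. 204. 144.] [ -77.9 -168.2  101.7   10.4]
```

View pics/t3c.png

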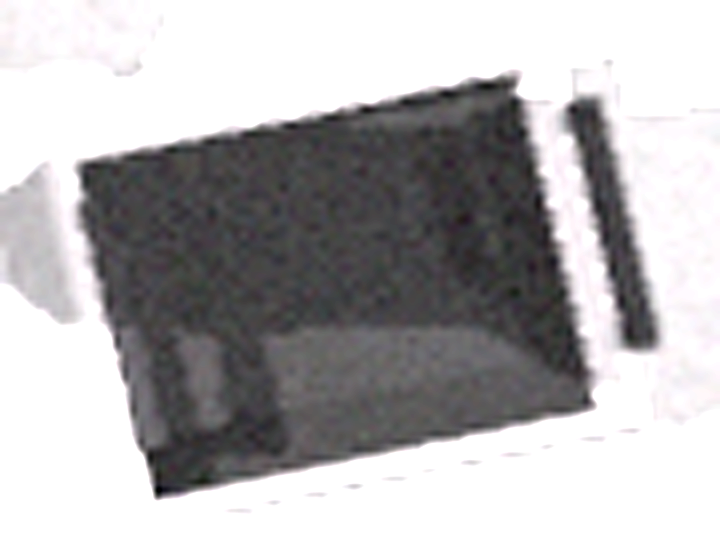

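Emit:
{"fn": "carry_out", "kwargs": {"increments": [{"tx":0,"ty":0,"tz":0.035,"ax":0,"ay":0,"az":0},{"tx":0,"ty":-0.01,"tz":0.03,"ax":0,"ay":0,"az":0.25},{"tx":-0.004,"ty":-0.028,"tz":0.005,"ax":0,"ay":0,"az":0.3},{"tx":-0.004,"ty":-0.028,"tz":0,"ax":0,"ay":0,"az":0.3},{"tx":-0.004,"ty":-0.028,"tz":0,"ax":0,"ay":0,"az":0.3},{"tx":-0.004,"ty":-0.028,"tz":0,"ax":0,"ay":0,"az":0.3},{"tx":-0.004,"ty":-0.028,"tz":0,"ax":0,"ay":0,"az":0.3},{"tx":-0.004,"ty":-0.028,"tz":0,"ax":0,"ay":0,"az":0.3},{"tx":-0.004,"ty":-0.02,"tz":0,"ax":0,"ay":0,"az":0.2},{"tx":0,"ty":0,"tz":0,"ax":0,"ay":0,"az":0}], "jaw": 0}}

```text
clock: 3.88
eef_pos: [402.6, -282.4, 130.5]
tool_rot: [3.129, -0.012, 0.227]
contact_force: [-0.2, -0.3, 0.1]
opening: 85.3
```

```bash
python3 - <<'E'
from h import *
s=ctrl.state();c=snap('wrist','w4'); print(s['eef_pos'],s['tool_rot'])
cv2.imwrite('pics/w4b.png',cv2.convertScaleAbs(cv2.resize(c['frame'],(800,600)),alpha=1.6))
E
```

```text
[ 402.6125052  -282.44687688  130.50736016] [ 3.12882858 -0.01228238  0.22718523]
```

View pics/w4b.png

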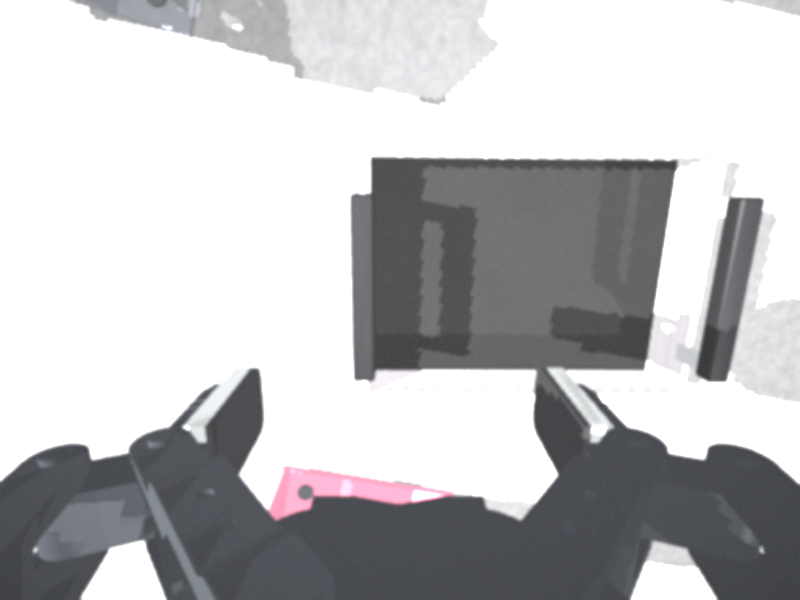

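```bash
python3 - <<'E'
from h import *
s=ctrl.state();c=np.load('pics/w4.npz')
P=np.array([wray(c,s,u/1.5625,v/1.5625,70) for u,v in[(361.5,195),(364,380)]]);print(P,P.mean(0));d=P[0]-P[1];print(np.linalg.norm(d),np.degrees(np.arctan2(d[1],d[0])))
T=c['T_tool_cam'];X=np.linalg.inv(T)@np.array([0,0,0,1]);p=c['intrinsics']@X[:3];print(p/p[2]*1.5625)
E
```

```text
[[ 454.62611257 -251.13097968   70.        ]
 [ 359.77575312 -272.23449419   70.        ]] [ 407.20093284 -261.68273693   70.        ]
97.16969184580964 12.543575934986976
[399.27982422 350.05754417   1.5625    ]
```

Emit:
{"fn": "carry_out", "kwargs": {"increments": [{"tx":0.005,"ty":0.02,"tz":0,"ax":0,"ay":0,"az":-0.08},{"tx":0,"ty":0,"tz":0,"ax":0,"ay":0,"az":0},{"tx":0,"ty":0,"tz":-0.03,"ax":0,"ay":0,"az":0},{"tx":0,"ty":0,"tz":-0.03,"ax":0,"ay":0,"az":0},{"tx":0,"ty":0,"tz":-0.02,"ax":0,"ay":0,"az":0},{"tx":0,"ty":0,"tz":-0.008,"ax":0,"ay":0,"az":0},{"tx":0,"ty":0,"tz":0,"ax":0,"ay":0,"az":0}]}}

```text
clock: 4.52
eef_pos: [407.5, -261.0, 41.5]
tool_rot: [3.128, -0.017, 0.213]
contact_force: [0.1, -0.6, -0.1]
opening: 85.6
```

Emit:
{"fn": "carry_out", "kwargs": {"increments": [{"tx":0,"ty":0,"tz":-0.003,"ax":0,"ay":0,"az":0},{"tx":0,"ty":0,"tz":0,"ax":0,"ay":0,"az":0},{"tx":0,"ty":0,"tz":0,"ax":0,"ay":0,"az":0},{"tx":0,"ty":0,"tz":0,"ax":0,"ay":0,"az":0},{"tx":0,"ty":0,"tz":0,"ax":0,"ay":0,"az":0},{"tx":0,"ty":0,"tz":0,"ax":0,"ay":0,"az":0},{"tx":0,"ty":0,"tz":0,"ax":0,"ay":0,"az":0},{"tx":0,"ty":0,"tz":0,"ax":0,"ay":0,"az":0},{"tx":0,"ty":0,"tz":0,"ax":0,"ay":0,"az":0}], "jaw": 1, "squeeze": 80}}

```text
clock: 5.27
eef_pos: [409.8, -262.1, 43.0]
tool_rot: [3.124, -0.021, 0.214]
contact_force: [0.9, -0.7, -2.2]
opening: 8.7
```

Emit:
{"fn": "carry_out", "kwargs": {"increments": [{"tx":0,"ty":0,"tz":0,"ax":0,"ay":0,"az":0},{"tx":0,"ty":0,"tz":0,"ax":0,"ay":0,"az":0}]}}

```text
clock: 5.43
eef_pos: [409.8, -262.1, 42.9]
tool_rot: [3.124, -0.021, 0.214]
contact_force: [0.8, 0.1, -2.6]
opening: 9.0
```

```bash
python3 - <<'E'
from h import *
s=ctrl.state();c=snap('wrist','w5'); print(s['eef_pos'],s['tool_rot'])
cv2.imwrite('pics/w5b.png',cv2.convertScaleAbs(cv2.resize(c['frame'],(800,600)),alpha=1.6))
c=snap('scene','s5');cv2.imwrite('pics/s5b.png',cv2.resize(c['frame'][180:270,110:230],None,fx=6,fy=6))
E
```

```text
[ 409.77228359 -262.09108948   42.89292413] [ 3.12383491 -0.0211877   0.21357239]
```

View pics/w5b.png

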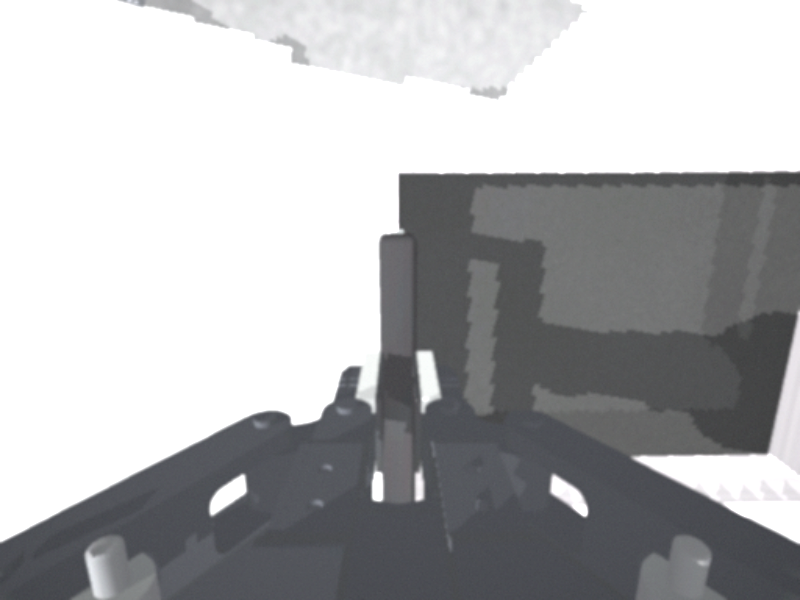

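View pics/s5b.png

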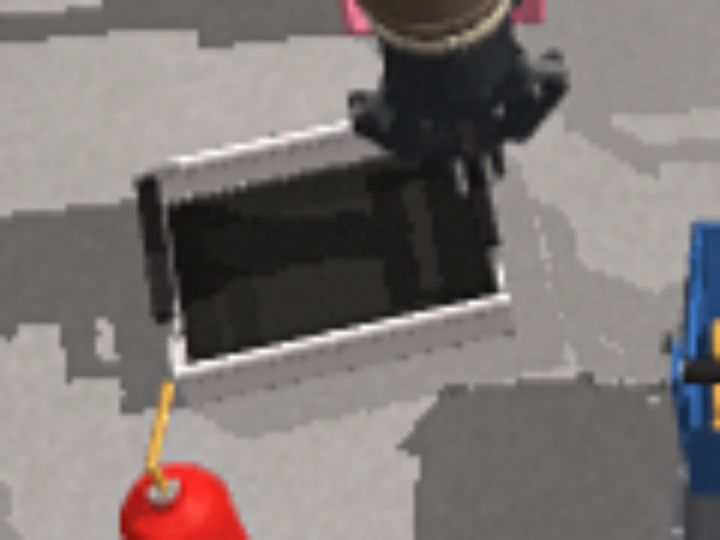

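Now the bar sits firmly between the pads (bar at u≈398, v 235–500 in the wrist view). I'll pull gently and check.

Emit:
{"fn": "carry_out", "kwargs": {"increments": [{"tx":0,"ty":0.006,"tz":0,"ax":0,"ay":0,"az":0},{"tx":0,"ty":0.01,"tz":0,"ax":0,"ay":0,"az":-0.05},{"tx":0.001,"ty":0.014,"tz":0,"ax":0,"ay":0,"az":-0.1},{"tx":0.001,"ty":0.014,"tz":0,"ax":0,"ay":0,"az":-0.1},{"tx":0.001,"ty":0.012,"tz":0,"ax":0,"ay":0,"az":-0.1}]}}

```text
clock: 5.95
eef_pos: [411.8, -205.2, 42.6]
tool_rot: [3.123, -0.021, 0.169]
contact_force: [0.6, -1.5, -1.5]
opening: 8.5
```

Holding (drag −1.5 N). Continue.

Emit:
{"fn": "carry_out", "kwargs": {"increments": [{"tx":0.001,"ty":0.015,"tz":0,"ax":0,"ay":0,"az":-0.15},{"tx":0.002,"ty":0.018,"tz":0,"ax":0,"ay":0,"az":-0.18},{"tx":0.002,"ty":0.018,"tz":0,"ax":0,"ay":0,"az":-0.18},{"tx":0.002,"ty":0.018,"tz":0,"ax":0,"ay":0,"az":-0.18},{"tx":0.002,"ty":0.018,"tz":0,"ax":0,"ay":0,"az":-0.18},{"tx":0.002,"ty":0.018,"tz":0,"ax":0,"ay":0,"az":-0.18},{"tx":0.002,"ty":0.018,"tz":0,"ax":0,"ay":0,"az":-0.18},{"tx":0.002,"ty":0.018,"tz":0,"ax":0,"ay":0,"az":-0.18},{"tx":0.002,"ty":0.012,"tz":0,"ax":0,"ay":0,"az":-0.1}]}}

```text
clock: 6.7
eef_pos: [425.0, -38.0, 42.6]
tool_rot: [3.124, -0.019, 0.002]
contact_force: [0.6, -0.4, -2.2]
opening: 8.8
```

Emit:
{"fn": "carry_out", "kwargs": {"increments": [{"tx":0.002,"ty":0.015,"tz":0,"ax":0,"ay":0,"az":-0.1},{"tx":0.002,"ty":0.015,"tz":0,"ax":0,"ay":0,"az":-0.1},{"tx":0.002,"ty":0.015,"tz":0,"ax":0,"ay":0,"az":-0.1},{"tx":0.003,"ty":0.012,"tz":0,"ax":0,"ay":0,"az":-0.1},{"tx":0.004,"ty":0.005,"tz":0,"ax":0,"ay":0,"az":-0.05},{"tx":0.004,"ty":0.003,"tz":0,"ax":0,"ay":0,"az":0},{"tx":0.003,"ty":0,"tz":0,"ax":0,"ay":0,"az":0}]}}

```text
clock: 7.28
eef_pos: [440.3, 37.3, 42.6]
tool_rot: [3.124, -0.015, -0.042]
contact_force: [-4.0, 1.1, 3.4]
opening: 9.2
```

```bash
python3 - <<'E'
from h import *
c=snap('top','t6');cv2.imwrite('pics/t6b.png',cv2.resize(c['frame'][100:240,230:340],None,fx=5,fy=5,interpolation=cv2.INTER_CUBIC))
c=snap('scene','s6');cv2.imwrite('pics/s6b.png',cv2.resize(c['frame'][170:290,190:290],None,fx=6,fy=5,interpolation=cv2.INTER_CUBIC))
E
```

```text
(no output)
```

View pics/t6b.png

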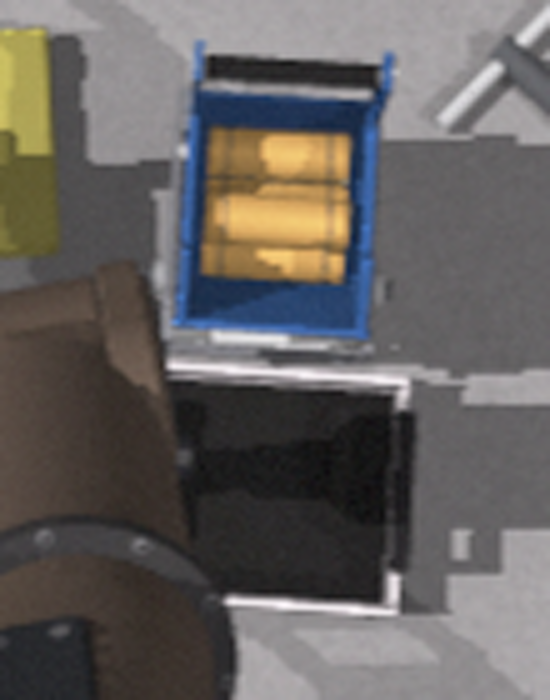

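View pics/s6b.png

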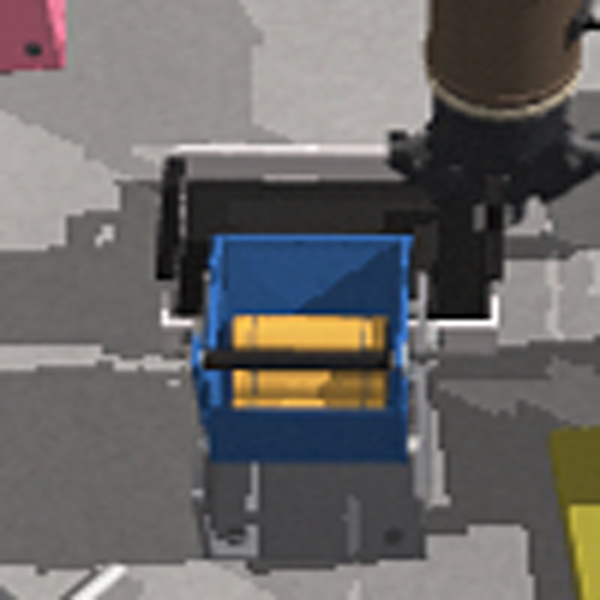

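```bash
python3 - <<'E'
from h import *
T=np.load('pics/t6.npz');S=np.load('pics/s6.npz')
for u,v in[(410,378),(398,610)]:print('top',ray(T,230+(u+.5)/5-.5,100+(v+.5)/5-.5,40).round(1))
for u,v in[(163,323),(495,323)]:print('scene',ray(S,190+(u+.5)/6-.5,170+(v+.5)/5-.5,40).round(1))
a=np.radians(-2.8);Rz=np.array([[np.cos(a),-np.sin(a)],[np.sin(a),np.cos(a)]]);d=np.array([441.7,-65.9])
for p in[(75,100),(75,-100),(-75,-100)]:print('want',d+Rz@p)
E
```

```text
top [ 503.1 -164.6   40. ]
top [ 355.7 -157.5   40. ]
scene [ 503.6 -161.4   40. ]
scene [512.   35.7  40. ]
want [521.49543728  30.316881  ]
want [ 511.72548332 -169.44434647]
want [ 361.90456272 -162.116881  ]
```

Emit:
{"fn": "carry_out", "kwargs": {"increments": [{"tx":0.004,"ty":-0.003,"tz":0,"ax":0,"ay":0,"az":-0.03},{"tx":0.003,"ty":-0.003,"tz":0,"ax":0,"ay":0,"az":0},{"tx":0.001,"ty":0,"tz":0,"ax":0,"ay":0,"az":0},{"tx":0,"ty":0,"tz":0,"ax":0,"ay":0,"az":0}]}}

```text
clock: 7.72
eef_pos: [449.1, 28.9, 42.6]
tool_rot: [3.125, -0.015, -0.048]
contact_force: [-0.8, 1.4, 0.0]
opening: 8.9
```

Emit:
{"fn": "carry_out", "kwargs": {"increments": [{"tx":0,"ty":0,"tz":0,"ax":0,"ay":0,"az":0},{"tx":0,"ty":0,"tz":0,"ax":0,"ay":0,"az":0},{"tx":0,"ty":0,"tz":0,"ax":0,"ay":0,"az":0},{"tx":0,"ty":0,"tz":0,"ax":0,"ay":0,"az":0},{"tx":0,"ty":0,"tz":0.02,"ax":0,"ay":0,"az":0},{"tx":0,"ty":0,"tz":0.035,"ax":0,"ay":0,"az":0},{"tx":0,"ty":0,"tz":0.04,"ax":0,"ay":0,"az":0},{"tx":0,"ty":0,"tz":0.04,"ax":0,"ay":0,"az":0}], "jaw": 0}}

```text
clock: 8.38
eef_pos: [443.4, 26.0, 175.3]
tool_rot: [3.12, -0.002, -0.05]
contact_force: [0.6, 0.2, -0.5]
opening: 85.4
```

```bash
python3 - <<'E'
from h import *
print(np.round(ctrl.state()['joint_pos'],2))
c=snap('wrist','w7');cv2.imwrite('pics/w7b.png',cv2.resize(c['frame'],(800,600)))
c=snap('scene','s7');cv2.imwrite('pics/s7b.png',cv2.resize(c['frame'][150:290,150:330],None,fx=4,fy=4,interpolation=cv2.INTER_CUBIC))
E
```

```text
[-0.29  0.18  0.11  2.04  0.    0.92 -1.81]
```

View pics/s7b.png

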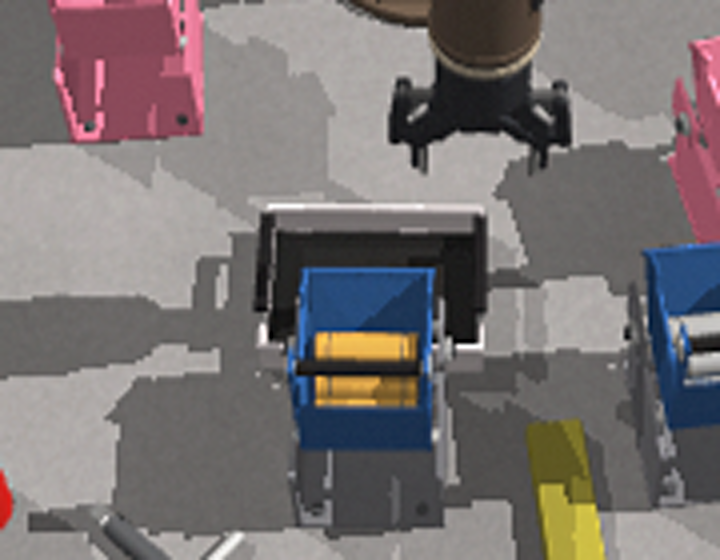

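View pics/w7b.png

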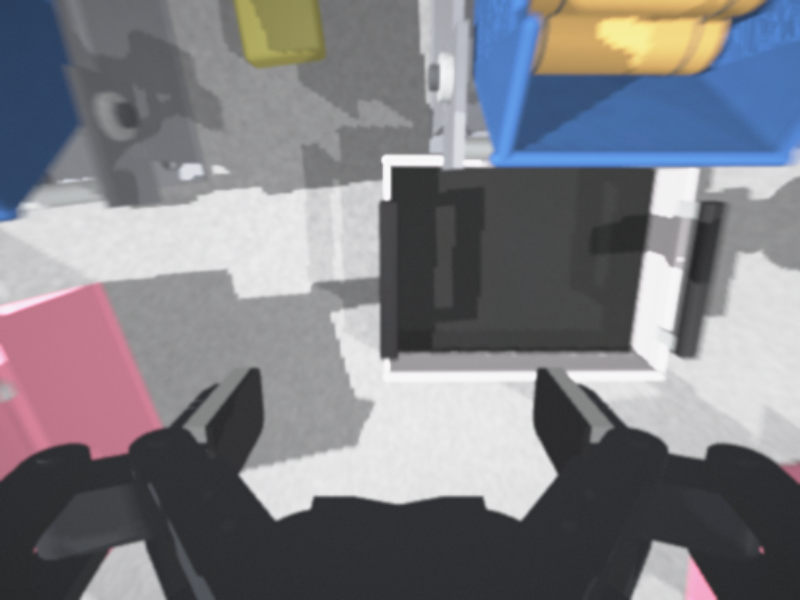

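The tray stands square in front of the bin (its corners are about (262,345), (482,347), (485,207) and (265,207) in the scene crop). The bin is still home. I'll rise and turn towards the bail.

Emit:
{"fn": "carry_out", "kwargs": {"increments": [{"tx":0,"ty":0,"tz":0.04,"ax":0,"ay":0,"az":1.1},{"tx":0,"ty":0,"tz":0.04,"ax":0,"ay":0,"az":1.1},{"tx":0.005,"ty":-0.005,"tz":0.035,"ax":0,"ay":0,"az":1.1},{"tx":0.015,"ty":-0.01,"tz":0.01,"ax":0,"ay":0,"az":1.1},{"tx":0.018,"ty":-0.01,"tz":0,"ax":0,"ay":0,"az":1.1},{"tx":0.018,"ty":-0.01,"tz":0,"ax":0,"ay":0,"az":1.1},{"tx":0.018,"ty":-0.01,"tz":0,"ax":0,"ay":0,"az":1.1},{"tx":0.018,"ty":-0.01,"tz":0,"ax":0,"ay":0,"az":1.1},{"tx":0.018,"ty":-0.01,"tz":0,"ax":0,"ay":0,"az":1.1},{"tx":0.018,"ty":-0.01,"tz":0,"ax":0,"ay":0,"az":1.1}]}}

```text
clock: 9.32
eef_pos: [576.8, -48.7, 310.1]
tool_rot: [3.115, -0.02, 1.161]
contact_force: [-0.3, 0.7, -0.2]
opening: 85.6
```

```bash
python3 - <<'E'
from h import *
S=np.load('pics/s7.npz')
P=np.array([ray(S,150+(u+.5)/4-.5,150+(v+.5)/4-.5,40) for u,v in[(261,345),(483,346),(486,208),(266,208)]]);print(P.round(1),P.mean(0))
E
```

```text
[[ 510.1 -168.    40. ]
 [ 519.6   29.3   40. ]
 [ 373.5   39.2   40. ]
 [ 364.6 -165.4   40. ]] [441.93742882 -66.22367714  40.        ]
```

Emit:
{"fn": "carry_out", "kwargs": {"increments": [{"tx":0.017,"ty":-0.007,"tz":0,"ax":0,"ay":0,"az":1.0},{"tx":0.017,"ty":-0.007,"tz":0,"ax":0,"ay":0,"az":1.0},{"tx":0.016,"ty":-0.007,"tz":0,"ax":0,"ay":0,"az":0.9},{"tx":0.01,"ty":-0.004,"tz":0,"ax":0,"ay":0,"az":0.4},{"tx":0,"ty":0,"tz":0,"ax":0,"ay":0,"az":0}]}}

```text
clock: 9.73
eef_pos: [641.4, -78.7, 306.3]
tool_rot: [3.117, -0.018, 1.529]
contact_force: [-0.1, -0.6, -0.9]
opening: 85.6
```

```bash
python3 - <<'E'
from h import *
s=ctrl.state();print(s['eef_pos'],s['tool_rot'])
c=snap('wrist','w8');cv2.imwrite('pics/w8b.png',cv2.resize(c['frame'],(800,600)))
E
```

```text
[641.3909171  -78.69628435 306.30906624] [ 3.11747029 -0.01769467  1.5294077 ]
```

View pics/w8b.png

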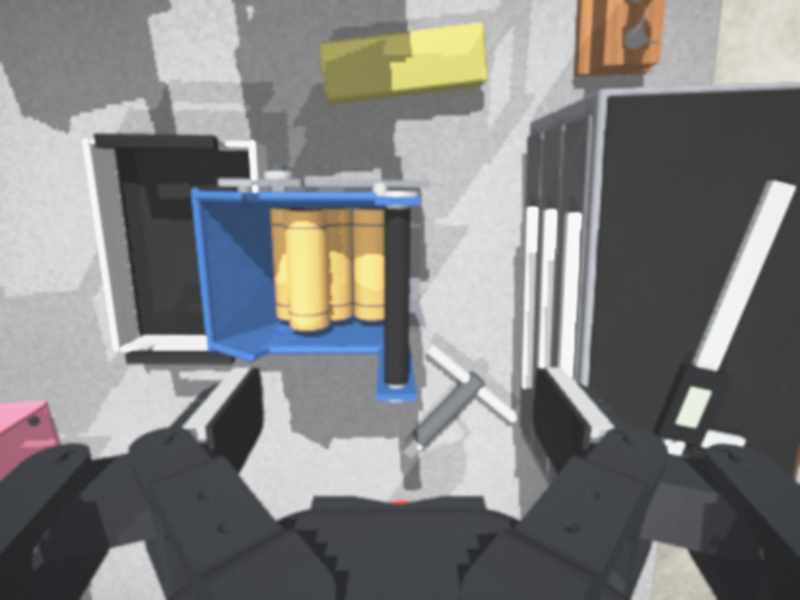

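```bash
python3 - <<'E'
from h import *
s=ctrl.state();c=np.load('pics/w8.npz')
P=np.array([wray(c,s,u/1.5625,v/1.5625,z) for u,v,z in[(398,208,240),(398,383,240)]]);print(P,P.mean(0));d=P[0]-P[1];print(np.linalg.norm(d),np.degrees(np.arctan2(d[1],d[0])))
T=np.load('pics/top0.npz')
print([ray(T,480/1.5625,v/1.5625,z).round() for v,z in[(147,0),(120,0),(120,100),(120,150)]])
print(wray(c,s,530/1.5625,380/1.5625,0),[wray(c,s,585/1.5625,250/1.5625,z).round() for z in(50,100,150)])
E
```

```text
[[ 643.14078064  -25.91765644  240.        ]
 [ 638.83741626 -120.90079136  240.        ]] [640.98909845 -73.4092239  240.        ]
95.08057037927799 87.40589613306896
[array([ 785., -154.,    0.]), array([ 845., -154.,    0.]), array([ 805., -143.,  100.]), array([ 784., -137.,  150.])]
[ 789.55268267 -235.74260624    0.        ] [array([822., -82.,  50.]), array([800., -74., 100.]), array([779., -66., 150.])]
```

Emit:
{"fn": "carry_out", "kwargs": {"increments": [{"tx":0,"ty":0.004,"tz":-0.02,"ax":0,"ay":0,"az":0},{"tx":0,"ty":0,"tz":-0.025,"ax":0,"ay":0,"az":0},{"tx":0,"ty":0,"tz":-0.025,"ax":0,"ay":0,"az":0},{"tx":0,"ty":0,"tz":-0.015,"ax":0,"ay":0,"az":0},{"tx":0,"ty":0,"tz":-0.005,"ax":0,"ay":0,"az":0},{"tx":0,"ty":0,"tz":0,"ax":0,"ay":0,"az":0}]}}

```text
clock: 10.28
eef_pos: [636.9, -71.4, 214.0]
tool_rot: [3.117, -0.019, 1.518]
contact_force: [0.1, 0.3, 0.5]
opening: 85.6
```

Emit:
{"fn": "carry_out", "kwargs": {"increments": [{"tx":0.005,"ty":-0.002,"tz":0,"ax":0,"ay":0,"az":0},{"tx":0,"ty":0,"tz":0,"ax":0,"ay":0,"az":0}]}}

```text
clock: 10.45
eef_pos: [642.0, -72.8, 215.5]
tool_rot: [3.116, -0.019, 1.518]
contact_force: [-0.3, -0.2, 0.2]
opening: 85.2
```

```bash
python3 - <<'E'
from h import *
s=ctrl.state();print(s['eef_pos'],s['tool_rot'])
c=snap('wrist','w9');cv2.imwrite('pics/w9b.png',cv2.resize(c['frame'],(800,600)))
E
```

```text
[642.00244205 -72.81959919 215.53280157] [ 3.11590648 -0.01879558  1.51750352]
```

View pics/w9b.png

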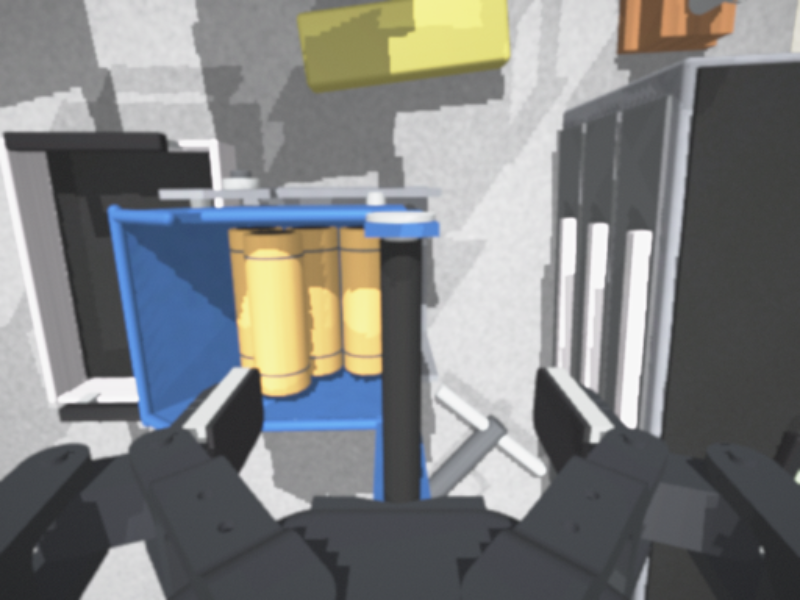

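The bail (u≈402, v 235–500) is centred between the open fingers. Closing on it with a modest grip so it can turn.

Emit:
{"fn": "carry_out", "kwargs": {"increments": [{"tx":0,"ty":0,"tz":-0.002,"ax":0,"ay":0,"az":0},{"tx":0,"ty":0,"tz":0,"ax":0,"ay":0,"az":0},{"tx":0,"ty":0,"tz":0,"ax":0,"ay":0,"az":0},{"tx":0,"ty":0,"tz":0,"ax":0,"ay":0,"az":0},{"tx":0,"ty":0,"tz":0,"ax":0,"ay":0,"az":0},{"tx":0,"ty":0,"tz":0,"ax":0,"ay":0,"az":0},{"tx":0,"ty":0,"tz":0,"ax":0,"ay":0,"az":0},{"tx":0,"ty":0,"tz":0,"ax":0,"ay":0,"az":0},{"tx":0,"ty":0,"tz":0,"ax":0,"ay":0,"az":0}], "jaw": 1, "squeeze": 45}}

```text
clock: 11.25
eef_pos: [645.0, -72.9, 221.7]
tool_rot: [3.105, -0.019, 1.517]
contact_force: [-0.1, 0.2, -0.6]
opening: 0.0
```

```bash
python3 - <<'E'
from h import *
c=snap('wrist','w10');cv2.imwrite('pics/w10b.png',cv2.resize(c['frame'],(800,600)))
c=snap('scene','s10');cv2.imwrite('pics/s10b.png',cv2.resize(c['frame'][170:290,180:300],None,fx=5,fy=5,interpolation=cv2.INTER_CUBIC))
E
```

```text
(no output)
```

View pics/w10b.png

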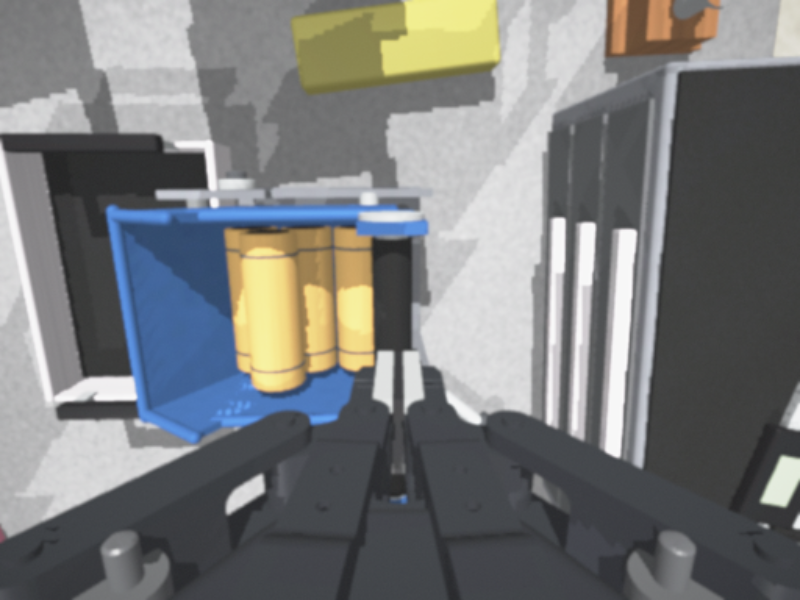

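View pics/s10b.png

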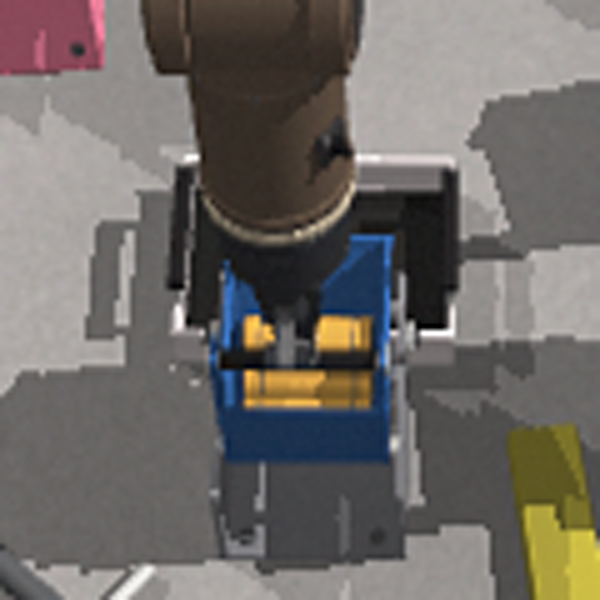

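```bash
python3 - <<'E'
from h import *
c=np.load('pics/w10.npz')['frame']
cv2.imwrite('pics/w10c.png',cv2.convertScaleAbs(cv2.resize(c[130:340,200:310],None,fx=5.4,fy=2.8,interpolation=cv2.INTER_CUBIC),alpha=2))
c=np.load('pics/s10.npz')['frame']
cv2.imwrite('pics/s10c.png',cv2.convertScaleAbs(cv2.resize(c[205:270,215:270],None,fx=9,fy=9,interpolation=cv2.INTER_CUBIC),alpha=2))
E
```

```text
(no output)
```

View pics/w10c.png

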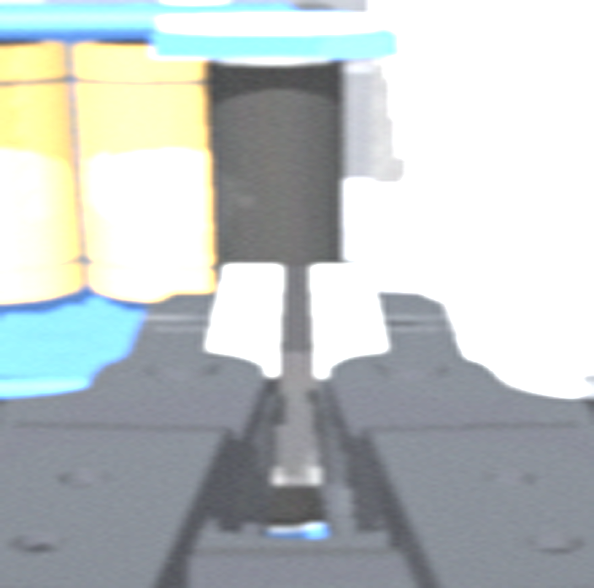

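View pics/s10c.png

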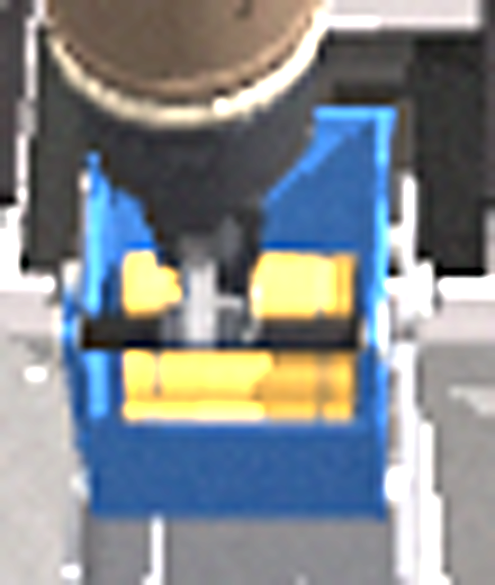

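```bash
python3 - <<'E'
from h import *
S=np.load('pics/s10.npz')
for X in[(645,-73,221.7),(645,-73,242),(642,-75,235),(642,-75,215)]:
    p=proj(S,X);print(X,p.round(1),((p-[215,205]+.5)*9-.5).round())
s=ctrl.state();print(s['eef_pos'],s['opening'],s['contact_force'],np.round(s['joint_pos'],3))
E
```

```text
(645, -73, 221.7) [239.8 244.2] [228. 356.]
(645, -73, 242) [239.5 241. ] [225. 328.]
(642, -75, 235) [239.  241.3] [220. 331.]
(642, -75, 215) [239.3 244.4] [222. 358.]
[644.91054002 -72.96225168 221.2996808 ] 0.0009592183948603497 [-0.50678675  0.01464273  0.2081972 ] [ 0.02   0.443  0.032  1.53  -0.036  1.132  0.009]
```

```bash
python3 - <<'E'
from h import *
def wproj(c,pos,rot,X):
    R=Ro.from_euler('xyz',rot).as_matrix();T=np.array(c['T_tool_cam'])
    x=np.linalg.inv(T)@np.r_[R.T@(np.array(X)-pos),1]; p=c['intrinsics']@x[:3]; return p[:2]/p[2]*1.5625
poses={'w8':([641.39,-78.70,306.31],[3.11747,-.01769,1.5294]),'w9':([642.0,-72.82,215.53],[3.1159,-.0188,1.5175]),'w10':([644.91,-72.96,221.5],[3.105,-.019,1.517])}
for n,(p,r) in poses.items():
    c=np.load('pics/%s.npz'%n)
    for dz in(0,10,20):
        q=np.array(p)+[0,0,dz]
        print(n,dz,'far end',wproj(c,q,r,[643.8,-27.5,235]).round(0),'near',wproj(c,q,r,[639.5,-122,235]).round(0),'bar sides',[wproj(c,q,r,[642.8+d,-48,235])[0].round(0) for d in(-7,7)])
E
```

```text
w8 0 far end [398. 210.] near [397. 380.] bar sides [np.float64(384.0), np.float64(411.0)]
w8 10 far end [397. 209.] near [397. 373.] bar sides [np.float64(384.0), np.float64(410.0)]
w8 20 far end [397. 208.] near [396. 367.] bar sides [np.float64(384.0), np.float64(409.0)]
w9 0 far end [402. 243.] near [404. 497.] bar sides [np.float64(381.0), np.float64(423.0)]
w9 10 far end [401. 239.] near [403. 480.] bar sides [np.float64(381.0), np.float64(421.0)]
w9 20 far end [400. 236.] near [402. 465.] bar sides [np.float64(381.0), np.float64(419.0)]
w10 0 far end [393. 241.] near [396. 486.] bar sides [np.float64(373.0), np.float64(413.0)]
w10 10 far end [392. 237.] near [395. 471.] bar sides [np.float64(374.0), np.float64(412.0)]
w10 20 far end [391. 235.] near [394. 456.] bar sides [np.float64(374.0), np.float64(410.0)]
```

```bash
python3 - <<'E'
from h import *
c=np.load('pics/w10.npz');T=c['T_tool_cam']
for x in(11,0,-11):
  for z in(0,-10,-19,-30):
    X=np.linalg.inv(T)@np.array([x,0,z,1]);p=c['intrinsics']@X[:3];print(x,z,(p/p[2]*1.5625)[:2].round())
E
```

```text
11 0 [402. 327.]
11 -10 [402. 336.]
11 -19 [402. 344.]
11 -30 [402. 357.]
0 0 [402. 354.]
0 -10 [402. 364.]
0 -19 [402. 374.]
0 -30 [402. 388.]
-11 0 [401. 380.]
-11 -10 [402. 391.]
-11 -19 [402. 403.]
-11 -30 [402. 419.]
```

Emit:
{"fn": "carry_out", "kwargs": {"increments": [{"tx":0,"ty":0,"tz":0.01,"ax":0,"ay":0,"az":0},{"tx":0,"ty":0,"tz":0.025,"ax":0,"ay":0,"az":0},{"tx":0,"ty":0,"tz":0.03,"ax":0,"ay":0,"az":0}]}}

```text
clock: 11.6
eef_pos: [640.5, -72.6, 281.1]
tool_rot: [3.12, -0.019, 1.517]
contact_force: [1.4, 0.1, 0.6]
opening: -0.1
```

The fingertips actually end about 22 mm behind the nominal TCP, since the visible tip edge sits at v≈350. So I must go deeper, to TCP z≈200 with the bar at 235.

Emit:
{"fn": "carry_out", "kwargs": {"increments": [{"tx":0.001,"ty":-0.001,"tz":0.02,"ax":0,"ay":0,"az":0},{"tx":0,"ty":0,"tz":0,"ax":0,"ay":0,"az":0},{"tx":0,"ty":0,"tz":0,"ax":0,"ay":0,"az":0},{"tx":0,"ty":0,"tz":0,"ax":0,"ay":0,"az":0},{"tx":0,"ty":0,"tz":0,"ax":0,"ay":0,"az":0},{"tx":0,"ty":0,"tz":0,"ax":0,"ay":0,"az":0}], "jaw": 0}}

```text
clock: 12.1
eef_pos: [642.9, -73.7, 308.0]
tool_rot: [3.113, -0.019, 1.517]
contact_force: [-0.0, -0.2, -0.6]
opening: 72.4
```

Emit:
{"fn": "carry_out", "kwargs": {"increments": [{"tx":0,"ty":0,"tz":-0.02,"ax":0,"ay":0,"az":0},{"tx":0.001,"ty":0,"tz":-0.022,"ax":0,"ay":0,"az":0},{"tx":0.001,"ty":0,"tz":-0.022,"ax":0,"ay":0,"az":0},{"tx":0.001,"ty":0,"tz":-0.02,"ax":0,"ay":0,"az":0},{"tx":0.001,"ty":0,"tz":-0.015,"ax":0,"ay":0,"az":0},{"tx":0,"ty":0,"tz":-0.005,"ax":0,"ay":0,"az":0},{"tx":0,"ty":0,"tz":0,"ax":0,"ay":0,"az":0}]}}

```text
clock: 12.68
eef_pos: [643.5, -73.2, 194.7]
tool_rot: [3.121, -0.019, 1.517]
contact_force: [0.2, 0.3, 0.2]
opening: 85.5
```

Emit:
{"fn": "carry_out", "kwargs": {"increments": [{"tx":-0.001,"ty":0,"tz":0.004,"ax":0,"ay":0,"az":0},{"tx":0,"ty":0,"tz":0,"ax":0,"ay":0,"az":0},{"tx":0,"ty":0,"tz":0,"ax":0,"ay":0,"az":0},{"tx":0,"ty":0,"tz":0,"ax":0,"ay":0,"az":0},{"tx":0,"ty":0,"tz":0,"ax":0,"ay":0,"az":0},{"tx":0,"ty":0,"tz":0,"ax":0,"ay":0,"az":0},{"tx":0,"ty":0,"tz":0,"ax":0,"ay":0,"az":0},{"tx":0,"ty":0,"tz":0,"ax":0,"ay":0,"az":0},{"tx":0,"ty":0,"tz":0,"ax":0,"ay":0,"az":0},{"tx":0,"ty":0,"tz":0,"ax":0,"ay":0,"az":0}], "jaw": 1, "squeeze": 45}}

```text
clock: 13.52
eef_pos: [643.5, -73.3, 202.9]
tool_rot: [3.117, -0.019, 1.517]
contact_force: [-0.9, -0.0, -1.0]
opening: 12.3
```

```bash
python3 - <<'E'
from h import *
c=snap('wrist','w11');cv2.imwrite('pics/w11b.png',cv2.convertScaleAbs(cv2.resize(c['frame'],(800,600)),alpha=1.5))
E
```

```text
(no output)
```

View pics/w11b.png

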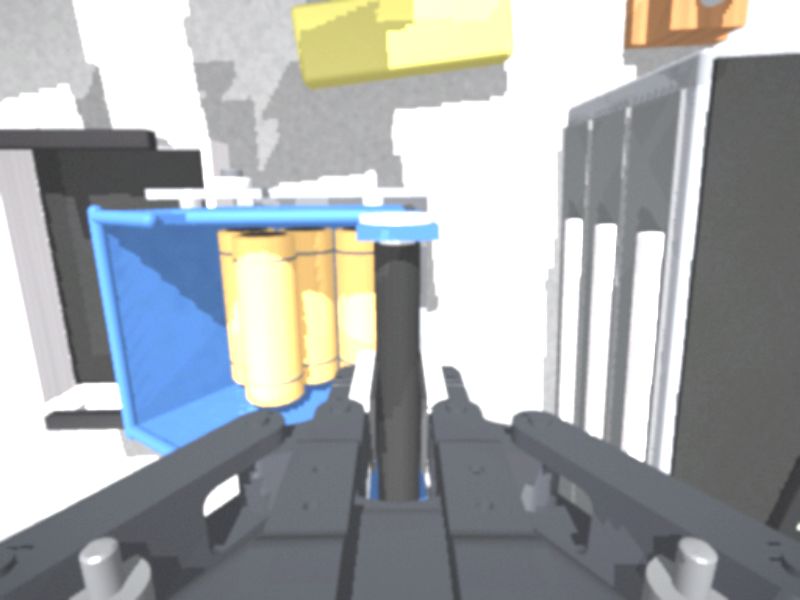

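Bail firmly gripped (pads either side of bar at u≈398, v 240–500). Computing the arc.

```bash
cat > arc.py <<'E'
import numpy as np,sys
from bench import ctrl
a0=np.arctan2(135,91);r=np.hypot(135,91)
home=np.array([643.5,-73.3,202.9]); yaw=-0.047
def tcp(p):
    dx=r*(np.cos(a0+p)-np.cos(a0)); dz=r*(np.sin(a0+p)-np.sin(a0)); return home+[dx*np.cos(yaw),dx*np.sin(yaw),dz]
def phi():
    q=np.array(ctrl.state()['eef_pos'])-home; return np.arctan2(135+q[2],91+q[0]/np.cos(yaw))-a0
E
python3 - <<'E'
from arc import *
for p in np.arange(0,1.36,.1): print(round(p,2),tcp(p).round(1), (tcp(p+.05)-tcp(p)).round(1))
print(phi())
E
```

```text
0.0 [643.5 -73.3 202.9] [-6.9  0.3  4.4]
0.1 [629.6 -72.6 211.3] [-7.3  0.3  3.7]
0.2 [614.9 -72.  218.3] [-7.6  0.4  2.9]
0.3 [599.6 -71.2 223.8] [-7.8  0.4  2.2]
0.4 [583.8 -70.5 227.7] [-8.   0.4  1.4]
0.5 [567.7 -69.7 230. ] [-8.1  0.4  0.6]
0.6 [551.5 -69.  230.7] [-8.1  0.4 -0.3]
0.7 [535.3 -68.2 229.8] [-8.1  0.4 -1.1]
0.8 [519.2 -67.5 227.2] [-7.9  0.4 -1.9]
0.9 [503.5 -66.7 223.1] [-7.7  0.4 -2.7]
1.0 [488.2 -66.  217.4] [-7.4  0.3 -3.4]
1.1 [473.7 -65.3 210.2] [-7.   0.3 -4.1]
1.2 [459.9 -64.7 201.6] [-6.6  0.3 -4.8]
1.3 [447.  -64.1 191.7] [-6.   0.3 -5.4]
0.0003235033956449085
```

Emit:
{"fn": "carry_out", "kwargs": {"increments": [{"tx":-0.005,"ty":0,"tz":0.003,"ax":0,"ay":0,"az":0},{"tx":-0.007,"ty":0,"tz":0.004,"ax":0,"ay":0,"az":0},{"tx":-0.007,"ty":0,"tz":0.004,"ax":0,"ay":0,"az":0},{"tx":-0.007,"ty":0,"tz":0.003,"ax":0,"ay":0,"az":0}]}}

```text
clock: 13.9
eef_pos: [619.3, -72.2, 217.3]
tool_rot: [3.112, -0.02, 1.519]
contact_force: [4.0, 2.4, -3.8]
opening: 11.8
```

```bash
python3 -c "
from arc import *
p=phi();print(p,np.array(ctrl.state()['eef_pos'])-tcp(p))"
```

```text
0.17284405330023167 [ 0.35999984 -0.0319748   0.80644762]
```

Tracking well. Continue.

Emit:
{"fn": "carry_out", "kwargs": {"increments": [{"tx":-0.007,"ty":0,"tz":0.003,"ax":0,"ay":0,"az":0},{"tx":-0.007,"ty":0,"tz":0.002,"ax":0,"ay":0,"az":0},{"tx":-0.007,"ty":0,"tz":0.002,"ax":0,"ay":0,"az":0},{"tx":-0.007,"ty":0,"tz":0.001,"ax":0,"ay":0,"az":0},{"tx":-0.007,"ty":0,"tz":0.001,"ax":0,"ay":0,"az":0},{"tx":-0.005,"ty":0,"tz":0,"ax":0,"ay":0,"az":0}]}}

```text
clock: 14.4
eef_pos: [577.5, -70.2, 231.4]
tool_rot: [3.103, -0.023, 1.521]
contact_force: [5.0, 2.3, 0.4]
opening: 11.9
```

```bash
python3 -c "
from arc import *
p=phi();print(p,np.array(ctrl.state()['eef_pos'])-tcp(p))
from h import *
c=snap('scene','s12');cv2.imwrite('pics/s12b.png',cv2.resize(c['frame'][170:290,180:300],None,fx=5,fy=5,interpolation=cv2.INTER_CUBIC))"
```

```text
0.44211553296125305 [0.38763071 0.00566604 2.55040513]
```

View pics/s12b.png

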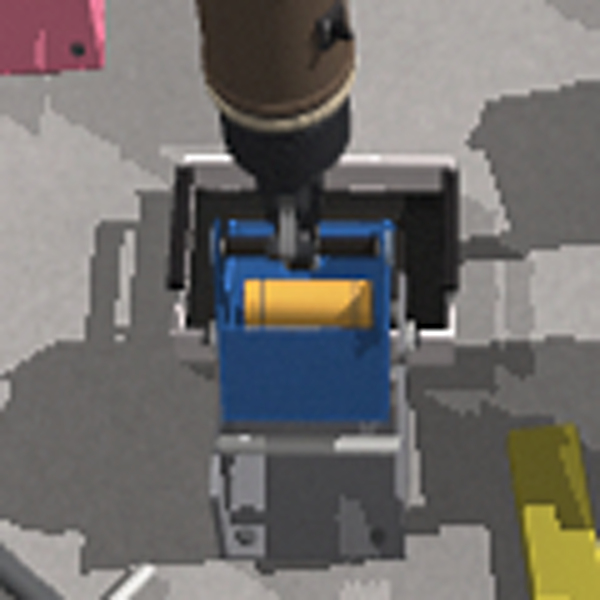

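The bin is following at tilt of about 0.44, with the bushes still inside (brass at (305,300)). From here I'll go slower.

Emit:
{"fn": "carry_out", "kwargs": {"increments": [{"tx":-0.005,"ty":0,"tz":0,"ax":0,"ay":0,"az":0},{"tx":-0.005,"ty":0,"tz":0,"ax":0,"ay":0,"az":0},{"tx":-0.005,"ty":0,"tz":-0.001,"ax":0,"ay":0,"az":0},{"tx":-0.005,"ty":0,"tz":-0.001,"ax":0,"ay":0,"az":0},{"tx":-0.005,"ty":0,"tz":-0.001,"ax":0,"ay":0,"az":0},{"tx":-0.005,"ty":0,"tz":-0.001,"ax":0,"ay":0,"az":0},{"tx":-0.005,"ty":0,"tz":-0.001,"ax":0,"ay":0,"az":0},{"tx":-0.005,"ty":0,"tz":-0.001,"ax":0,"ay":0,"az":0}]}}

```text
clock: 15.12
eef_pos: [542.1, -68.6, 233.9]
tool_rot: [3.083, -0.025, 1.522]
contact_force: [1.6, 3.8, 6.0]
opening: 11.8
```

```bash
python3 -c "
from arc import *
p=phi();print(p,np.array(ctrl.state()['eef_pos'])-tcp(p))"
```

```text
0.6565116971771127 [-0.22105361 -0.02439813  3.48591448]
```

Emit:
{"fn": "carry_out", "kwargs": {"increments": [{"tx":-0.005,"ty":0,"tz":-0.002,"ax":0,"ay":0.03,"az":0},{"tx":-0.005,"ty":0,"tz":-0.002,"ax":0,"ay":0.03,"az":0},{"tx":-0.005,"ty":0,"tz":-0.002,"ax":0,"ay":0.03,"az":0},{"tx":-0.005,"ty":0,"tz":-0.002,"ax":0,"ay":0.03,"az":0},{"tx":-0.005,"ty":0,"tz":-0.002,"ax":0,"ay":0.03,"az":0},{"tx":-0.005,"ty":0,"tz":-0.002,"ax":0,"ay":0.03,"az":0},{"tx":-0.005,"ty":0,"tz":-0.002,"ax":0,"ay":0.03,"az":0},{"tx":-0.005,"ty":0,"tz":-0.002,"ax":0,"ay":0.03,"az":0}]}}

```text
clock: 15.78
eef_pos: [502.3, -66.7, 224.6]
tool_rot: [3.098, -0.027, 1.523]
contact_force: [0.1, 3.7, 3.7]
opening: 12.0
```

```bash
python3 -c "
from arc import *
p=phi();print(p,np.array(ctrl.state()['eef_pos'])-tcp(p))
from h import *
c=snap('scene','s13');cv2.imwrite('pics/s13b.png',cv2.resize(c['frame'][170:290,180:300],None,fx=5,fy=5,interpolation=cv2.INTER_CUBIC))"
```

```text
0.9038628168137225 [-0.54539743  0.01794293  1.7001194 ]
```

View pics/s13b.png

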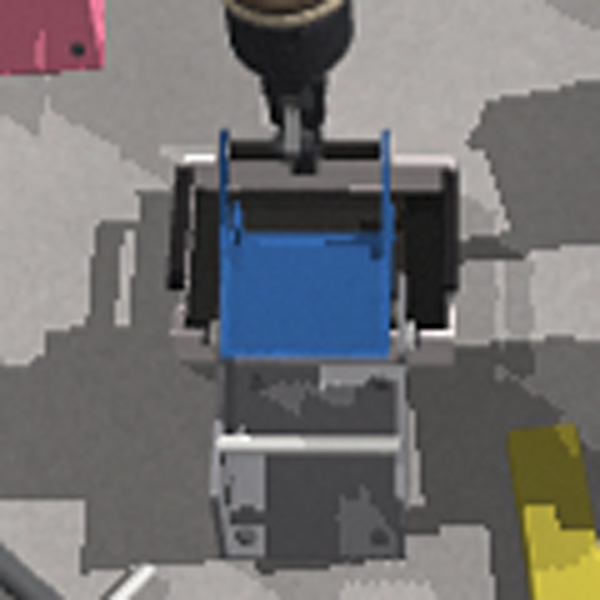

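Tilt is about 0.90, the bin is guided and no bush is out on the bench. Going slowly to the stop.

Emit:
{"fn": "carry_out", "kwargs": {"increments": [{"tx":-0.004,"ty":0,"tz":-0.002,"ax":0,"ay":0.03,"az":0},{"tx":-0.004,"ty":0,"tz":-0.002,"ax":0,"ay":0.03,"az":0},{"tx":-0.004,"ty":0,"tz":-0.002,"ax":0,"ay":0.03,"az":0},{"tx":-0.004,"ty":0,"tz":-0.002,"ax":0,"ay":0.03,"az":0},{"tx":-0.004,"ty":0,"tz":-0.002,"ax":0,"ay":0.03,"az":0},{"tx":-0.004,"ty":0,"tz":-0.002,"ax":0,"ay":0.03,"az":0},{"tx":-0.004,"ty":0,"tz":-0.003,"ax":0,"ay":0.03,"az":0},{"tx":-0.003,"ty":0,"tz":-0.002,"ax":0,"ay":0,"az":0}]}}

```text
clock: 16.5
eef_pos: [461.8, -64.8, 204.5]
tool_rot: [3.135, -0.027, 1.523]
contact_force: [3.7, 5.3, -6.6]
opening: 11.7
```

```bash
python3 -c "
from arc import *
p=phi();print(p,np.array(ctrl.state()['eef_pos'])-tcp(p))"
```

```text
1.1800147943104387 [-0.71717184 -0.05019792  1.07952058]
```

Emit:
{"fn": "carry_out", "kwargs": {"increments": [{"tx":-0.004,"ty":0,"tz":-0.003,"ax":0,"ay":0,"az":0},{"tx":-0.003,"ty":0,"tz":-0.003,"ax":0,"ay":0,"az":0},{"tx":-0.003,"ty":0,"tz":-0.003,"ax":0,"ay":0,"az":0},{"tx":-0.003,"ty":0,"tz":-0.002,"ax":0,"ay":0,"az":0},{"tx":-0.001,"ty":0,"tz":-0.001,"ax":0,"ay":0,"az":0},{"tx":0,"ty":0,"tz":0,"ax":0,"ay":0,"az":0}]}}

```text
clock: 17.0
eef_pos: [445.1, -64.1, 191.4]
tool_rot: [3.137, -0.028, 1.523]
contact_force: [0.1, 3.5, 0.5]
opening: 11.9
```

```bash
python3 -c "
from arc import *
p=phi();print(p,np.array(ctrl.state()['eef_pos'])-tcp(p))
from h import *
c=snap('scene','s14');cv2.imwrite('pics/s14b.png',cv2.resize(c['frame'][170:290,180:300],None,fx=5,fy=5,interpolation=cv2.INTER_CUBIC))
c=snap('wrist','w14');cv2.imwrite('pics/w14b.png',cv2.resize(c['frame'],(800,600)))"
```

```text
1.309727464206499 [-0.67859199 -0.11773726  0.7798713 ]
```

View pics/s14b.png

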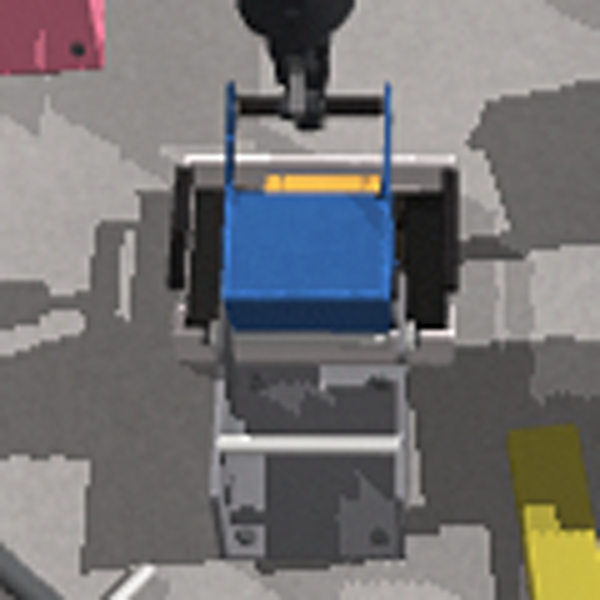

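View pics/w14b.png

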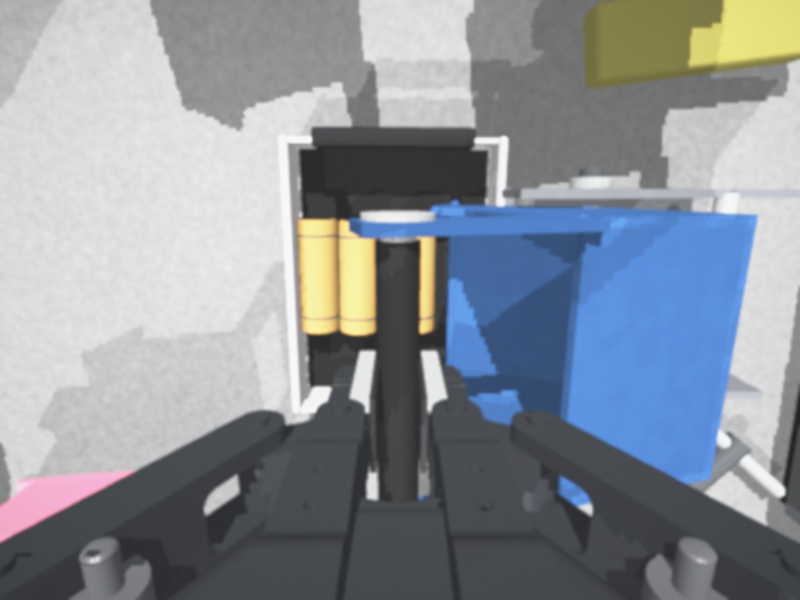

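Bushes lie in the tray at u≈319 and 357, with another at about 428. The fourth is presumably hidden behind the bar at about 398. I'll press lightly onto the stop and hold.

Emit:
{"fn": "carry_out", "kwargs": {"increments": [{"tx":-0.003,"ty":0,"tz":-0.003,"ax":0,"ay":0,"az":0},{"tx":-0.001,"ty":0,"tz":-0.001,"ax":0,"ay":0,"az":0},{"tx":0,"ty":0,"tz":0,"ax":0,"ay":0,"az":0},{"tx":0,"ty":0,"tz":0,"ax":0,"ay":0,"az":0},{"tx":0,"ty":0,"tz":0,"ax":0,"ay":0,"az":0}]}}

```text
clock: 17.52
eef_pos: [445.4, -64.1, 191.4]
tool_rot: [3.126, -0.029, 1.523]
contact_force: [0.5, 4.0, 7.0]
opening: 11.9
```

```bash
python3 -c "
from arc import *
p=phi();print(p,np.array(ctrl.state()['eef_pos'])-tcp(p))"
```

```text
1.3086026780412743 [-0.52507024 -0.08364185  0.60480876]
```

On the stop (it blocks further motion at 1.31). Now I'll guide it home.

Emit:
{"fn": "carry_out", "kwargs": {"increments": [{"tx":0.004,"ty":0,"tz":0.004,"ax":0,"ay":0,"az":0},{"tx":0.005,"ty":0,"tz":0.004,"ax":0,"ay":0,"az":0},{"tx":0.005,"ty":0,"tz":0.003,"ax":0,"ay":0,"az":0},{"tx":0.006,"ty":0,"tz":0.003,"ax":0,"ay":0,"az":0},{"tx":0.006,"ty":0,"tz":0.003,"ax":0,"ay":0,"az":0},{"tx":0.006,"ty":0,"tz":0.003,"ax":0,"ay":0,"az":0},{"tx":0.006,"ty":0,"tz":0.002,"ax":0,"ay":0,"az":0},{"tx":0.006,"ty":0,"tz":0.002,"ax":0,"ay":0,"az":0}]}}

```text
clock: 18.18
eef_pos: [471.5, -65.4, 211.3]
tool_rot: [-3.113, -0.027, 1.52]
contact_force: [-10.5, 3.5, 3.1]
opening: 11.8
```

```bash
python3 -c "
from arc import *
p=phi();print(p,np.array(ctrl.state()['eef_pos'])-tcp(p))"
```

```text
1.1082649855578612 [-0.968023   -0.18390681  1.71174962]
```

```bash
python3 -c "
from h import *
print(ctrl.state()['contact_force'],ctrl.state()['torque'])
c=snap('wrist','w15');cv2.imwrite('pics/w15b.png',cv2.resize(c['frame'],(800,600)))
c=snap('scene','s15');cv2.imwrite('pics/s15b.png',cv2.resize(c['frame'][170:290,180:300],None,fx=5,fy=5,interpolation=cv2.INTER_CUBIC))"
```

```text
[-10.46734092   3.52779456   3.1444282 ] [0.62937283 1.67166554 0.058152  ]
```

View pics/w15b.png

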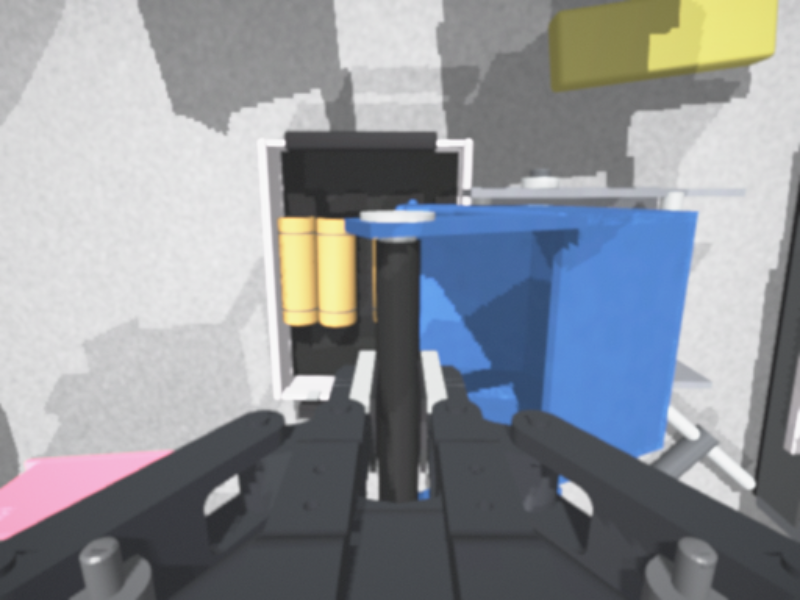

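View pics/s15b.png

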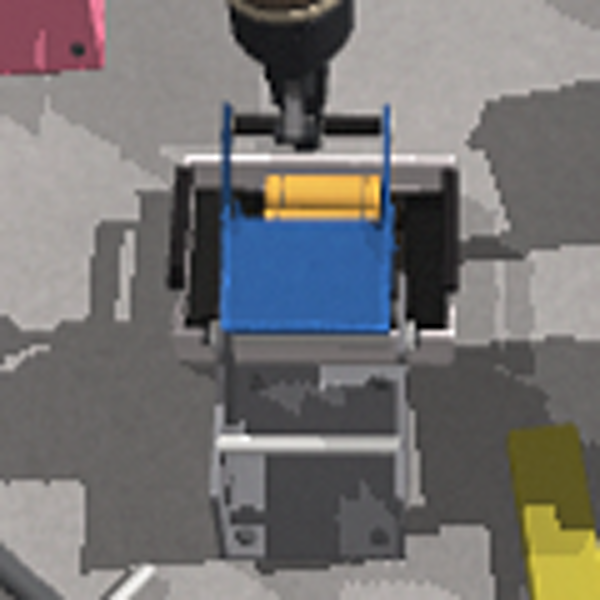

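Emit:
{"fn": "carry_out", "kwargs": {"increments": [{"tx":0.007,"ty":0,"tz":0.003,"ax":0,"ay":-0.05,"az":0},{"tx":0.007,"ty":0,"tz":0.003,"ax":0,"ay":-0.05,"az":0},{"tx":0.007,"ty":0,"tz":0.002,"ax":0,"ay":-0.05,"az":0},{"tx":0.007,"ty":0,"tz":0.002,"ax":0,"ay":-0.05,"az":0},{"tx":0.007,"ty":0,"tz":0.001,"ax":0,"ay":-0.05,"az":0}], "squeeze": 35}}

```text
clock: 18.7
eef_pos: [500.4, -67.0, 222.9]
tool_rot: [-3.122, -0.027, 1.519]
contact_force: [1.4, 1.7, -1.7]
opening: 12.1
```

```bash
python3 -c "
from arc import *
p=phi();print(p,np.array(ctrl.state()['eef_pos'])-tcp(p))
from h import *
c=snap('wrist','w16');cv2.imwrite('pics/w16b.png',cv2.resize(c['frame'],(800,600)))
c=snap('scene','s16');cv2.imwrite('pics/s16b.png',cv2.resize(c['frame'][170:290,180:300],None,fx=5,fy=5,interpolation=cv2.INTER_CUBIC))"
```

```text
0.9185658210237647 [-0.23252991 -0.38939613  0.68983784]
```

View pics/w16b.png

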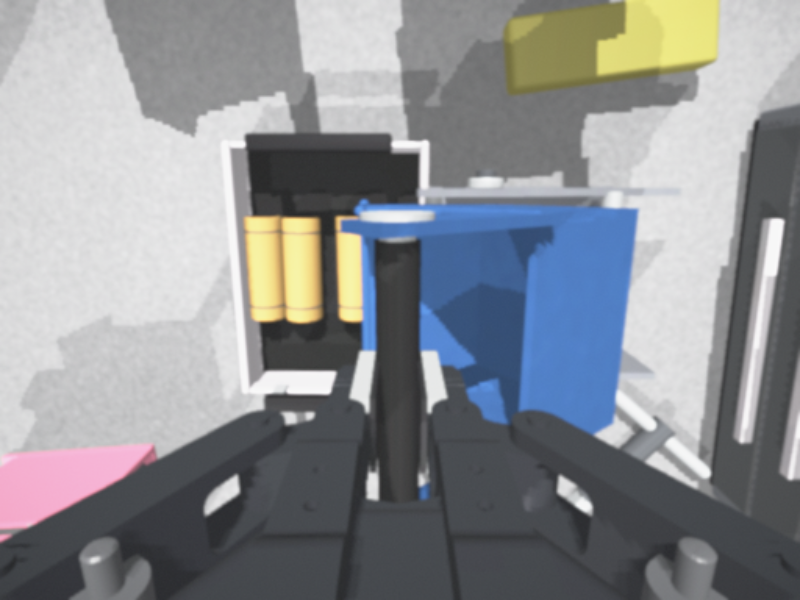

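View pics/s16b.png

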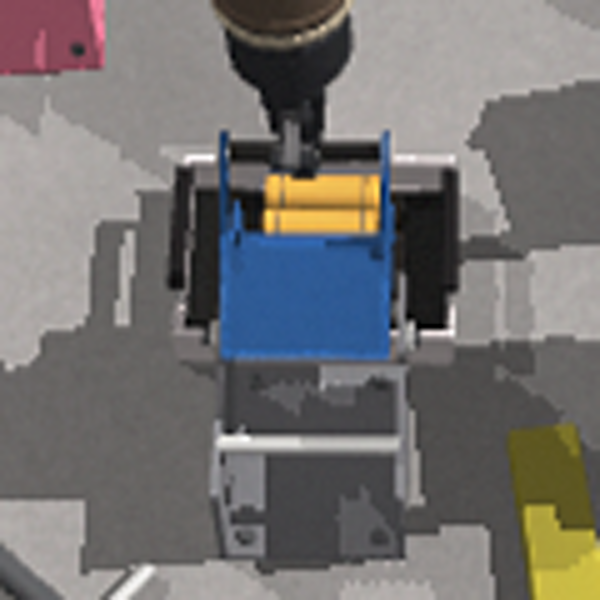

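Three bushes are visible in the tray (u≈264, 301, 348), and the fourth must be beside the third under the chute. Continuing home.

Emit:
{"fn": "carry_out", "kwargs": {"increments": [{"tx":0.007,"ty":0,"tz":0.002,"ax":0,"ay":-0.03,"az":0},{"tx":0.007,"ty":0,"tz":0.002,"ax":0,"ay":-0.03,"az":0},{"tx":0.007,"ty":0,"tz":0.001,"ax":0,"ay":-0.03,"az":0},{"tx":0.007,"ty":0,"tz":0.001,"ax":0,"ay":0,"az":0},{"tx":0.007,"ty":0,"tz":0,"ax":0,"ay":0,"az":0},{"tx":0.007,"ty":0,"tz":0,"ax":0,"ay":0,"az":0},{"tx":0.007,"ty":0,"tz":-0.001,"ax":0,"ay":0,"az":0},{"tx":0.007,"ty":0,"tz":-0.001,"ax":0,"ay":0,"az":0}]}}

```text
clock: 19.47
eef_pos: [560.7, -70.1, 228.8]
tool_rot: [-3.13, -0.024, 1.517]
contact_force: [-2.8, 2.4, 1.1]
opening: 12.1
```

```bash
python3 -c "
from arc import *
p=phi();print(p,np.array(ctrl.state()['eef_pos'])-tcp(p))"
```

```text
0.5426863419163194 [-0.08380917 -0.67454227 -1.66241851]
```

Emit:
{"fn": "carry_out", "kwargs": {"increments": [{"tx":0.007,"ty":0,"tz":0,"ax":0,"ay":0,"az":0},{"tx":0.007,"ty":0,"tz":0,"ax":0,"ay":0,"az":0},{"tx":0.007,"ty":0,"tz":-0.001,"ax":0,"ay":0,"az":0},{"tx":0.007,"ty":0,"tz":-0.002,"ax":0,"ay":0,"az":0},{"tx":0.007,"ty":0,"tz":-0.002,"ax":0,"ay":0,"az":0},{"tx":0.007,"ty":0,"tz":-0.003,"ax":0,"ay":0,"az":0},{"tx":0.006,"ty":0,"tz":-0.003,"ax":0,"ay":0,"az":0}]}}

```text
clock: 20.05
eef_pos: [614.1, -72.7, 215.5]
tool_rot: [-3.129, -0.021, 1.515]
contact_force: [-0.7, -0.7, 3.5]
opening: 12.0
```

```bash
python3 -c "
from arc import *
p=phi();print(p,np.array(ctrl.state()['eef_pos'])-tcp(p))"
```

```text
0.19809460811886048 [-1.10290991 -0.73409823 -2.64821249]
```

Emit:
{"fn": "carry_out", "kwargs": {"increments": [{"tx":0.006,"ty":0,"tz":-0.002,"ax":0,"ay":0,"az":0},{"tx":0.005,"ty":0,"tz":-0.002,"ax":0,"ay":0,"az":0},{"tx":0.005,"ty":0,"tz":-0.003,"ax":0,"ay":0,"az":0},{"tx":0.004,"ty":0,"tz":-0.002,"ax":0,"ay":0,"az":0},{"tx":0.004,"ty":0,"tz":-0.002,"ax":0,"ay":0,"az":0},{"tx":0.003,"ty":0,"tz":-0.002,"ax":0,"ay":0,"az":0},{"tx":0.002,"ty":0,"tz":-0.001,"ax":0,"ay":0,"az":0},{"tx":0,"ty":0,"tz":0,"ax":0,"ay":0,"az":0}]}}

```text
clock: 20.72
eef_pos: [641.5, -74.0, 201.3]
tool_rot: [-3.118, -0.019, 1.513]
contact_force: [0.1, 0.1, -1.3]
opening: 12.1
```

```bash
python3 -c "
from arc import *
p=phi();print(p,np.array(ctrl.state()['eef_pos'])-tcp(p))"
```

```text
0.004993003819129593 [-1.37269612 -0.76269264 -2.06079498]
```

Emit:
{"fn": "carry_out", "kwargs": {"increments": [{"tx":0.003,"ty":0,"tz":-0.002,"ax":0,"ay":0,"az":0},{"tx":0.002,"ty":0,"tz":-0.001,"ax":0,"ay":0,"az":0},{"tx":0,"ty":0,"tz":0,"ax":0,"ay":0,"az":0}]}}

```text
clock: 20.97
eef_pos: [641.2, -73.9, 201.3]
tool_rot: [-3.109, -0.02, 1.513]
contact_force: [0.6, -0.3, -2.6]
opening: 12.0
```

```bash
python3 -c "
from h import *
c=snap('scene','s17');cv2.imwrite('pics/s17b.png',cv2.resize(c['frame'][170:290,180:300],None,fx=5,fy=5,interpolation=cv2.INTER_CUBIC))"
```

```text
(no output)
```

View pics/s17b.png

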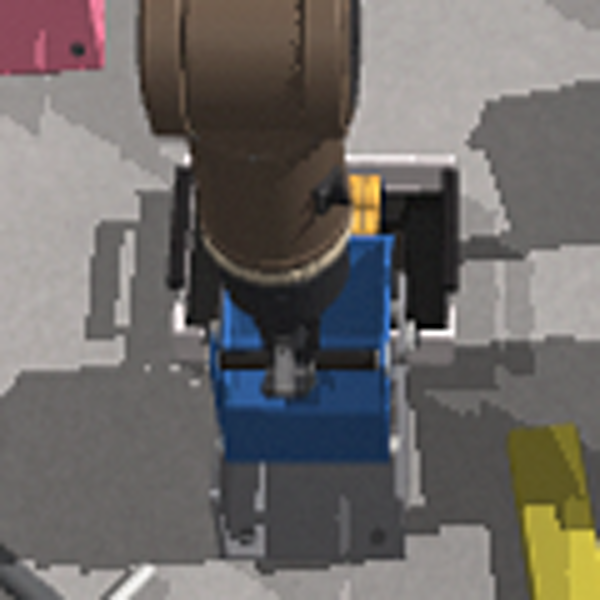

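Pushing on no longer moves the bin. It is home and empty, with the bar at row 358 as at the start. I'll open and lift away.

Emit:
{"fn": "carry_out", "kwargs": {"increments": [{"tx":0,"ty":0,"tz":0,"ax":0,"ay":0,"az":0},{"tx":0,"ty":0,"tz":0,"ax":0,"ay":0,"az":0},{"tx":0,"ty":0,"tz":0,"ax":0,"ay":0,"az":0},{"tx":0,"ty":0,"tz":0,"ax":0,"ay":0,"az":0},{"tx":0,"ty":0,"tz":0,"ax":0,"ay":0,"az":0},{"tx":0,"ty":0,"tz":0.01,"ax":0,"ay":0,"az":0},{"tx":0,"ty":0,"tz":0.025,"ax":0,"ay":0,"az":0},{"tx":0,"ty":0,"tz":0.035,"ax":0,"ay":0,"az":0},{"tx":0,"ty":0,"tz":0.035,"ax":0,"ay":0,"az":0},{"tx":0,"ty":0,"tz":0.035,"ax":0,"ay":0,"az":0}], "jaw": 0}}

```text
clock: 21.85
eef_pos: [639.2, -72.3, 339.6]
tool_rot: [-3.099, -0.021, 1.513]
contact_force: [1.7, -0.3, 0.4]
opening: 85.0
```

Emit:
{"fn": "carry_out", "kwargs": {"increments": [{"tx":-0.02,"ty":-0.03,"tz":0.02,"ax":0,"ay":0,"az":0},{"tx":-0.02,"ty":-0.03,"tz":0.01,"ax":0,"ay":0,"az":0},{"tx":-0.02,"ty":-0.03,"tz":0,"ax":0,"ay":0,"az":0},{"tx":-0.02,"ty":-0.03,"tz":0,"ax":0,"ay":0,"az":0},{"tx":-0.02,"ty":-0.03,"tz":0,"ax":0,"ay":0,"az":0},{"tx":-0.02,"ty":-0.03,"tz":0,"ax":0,"ay":0,"az":0},{"tx":-0.02,"ty":-0.03,"tz":0,"ax":0,"ay":0,"az":0},{"tx":-0.02,"ty":-0.03,"tz":0,"ax":0,"ay":0,"az":0},{"tx":0,"ty":-0.01,"tz":0,"ax":0,"ay":0,"az":0},{"tx":0,"ty":0,"tz":0,"ax":0,"ay":0,"az":0}]}}

```text
clock: 22.68
eef_pos: [473.7, -328.2, 391.3]
tool_rot: [-3.126, -0.018, 1.52]
contact_force: [-0.4, 0.8, 0.1]
opening: 85.5
```

```bash
python3 -c "
from h import *
c=snap('top','t18');cv2.imwrite('pics/t18b.png',cv2.resize(c['frame'][80:250,130:430],None,fx=2.6,fy=2.6,interpolation=cv2.INTER_CUBIC))
c=snap('scene','s18');cv2.imwrite('pics/s18b.png',cv2.resize(c['frame'][150:300,120:380],None,fx=3,fy=3,interpolation=cv2.INTER_CUBIC))"
```

```text
(no output)
```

View pics/t18b.png

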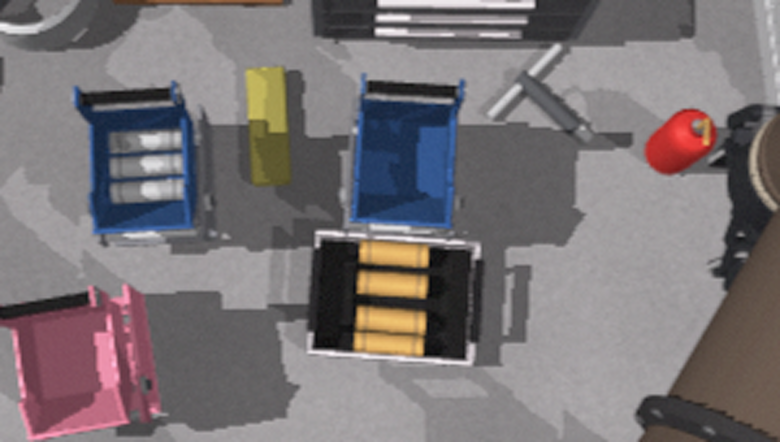

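View pics/s18b.png

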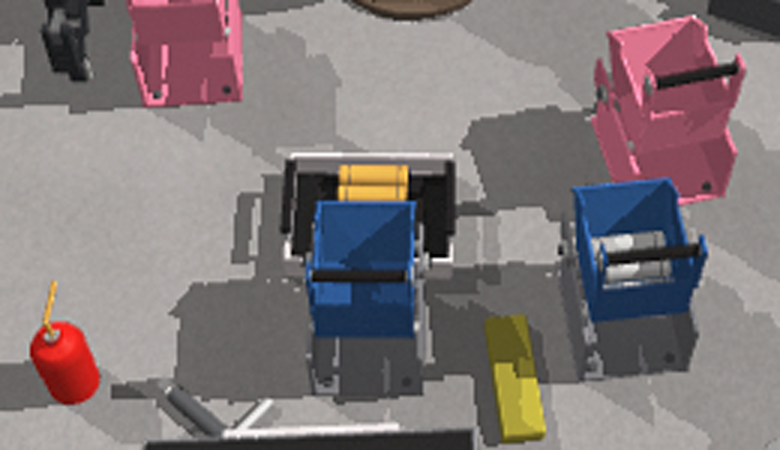

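All four bushes lie in the tray (rows ~253, 283, 320 and 344 in the top crop). Both bins are home and the tools are in place. I'll check the tray position and that the bushes are at rest.

Emit:
{"fn": "carry_out", "kwargs": {"increments": [{"tx":0,"ty":0,"tz":0,"ax":0,"ay":0,"az":0},{"tx":0,"ty":0,"tz":0,"ax":0,"ay":0,"az":0},{"tx":0,"ty":0,"tz":0,"ax":0,"ay":0,"az":0},{"tx":0,"ty":0,"tz":0,"ax":0,"ay":0,"az":0},{"tx":0,"ty":0,"tz":0,"ax":0,"ay":0,"az":0},{"tx":0,"ty":0,"tz":0,"ax":0,"ay":0,"az":0}]}}

```text
clock: 23.28
eef_pos: [479.8, -318.0, 391.2]
tool_rot: [-3.127, -0.022, 1.535]
contact_force: [0.0, -0.3, -0.7]
opening: 85.3
```

```bash
python3 -c "
from h import *
T=np.load('pics/t18.npz')
P=np.array([ray(T,130+(u+.5)/2.6-.5,80+(v+.5)/2.6-.5,40) for u,v in[(315,233),(480,243),(472,362),(308,353)]]);print(P.round(0),P.mean(0))
c=snap('top','t19')
d=cv2.absdiff(c['frame'],T['frame'])[80:250,130:330];print(d.max(),(d>25).sum())
B=[ray(T,130+(u+.5)/2.6-.5,80+(v+.5)/2.6-.5,18).round() for u,v in[(393,253),(392,283),(390,320),(390,344)]];print(B)
o=np.load('pics/top0.npz')['frame']; d=cv2.absdiff(c['frame'],o); cv2.imwrite('pics/d.png',d)
"
```

```text
[[ 519.   29.   40.]
 [ 510. -173.   40.]
 [ 364. -164.   40.]
 [ 371.   34.   40.]] [441.04117161 -68.39390902  40.        ]
35 27
[array([499., -68.,  18.]), array([461., -67.,  18.]), array([415., -65.,  18.]), array([386., -66.,  18.])]
```

View pics/d.png

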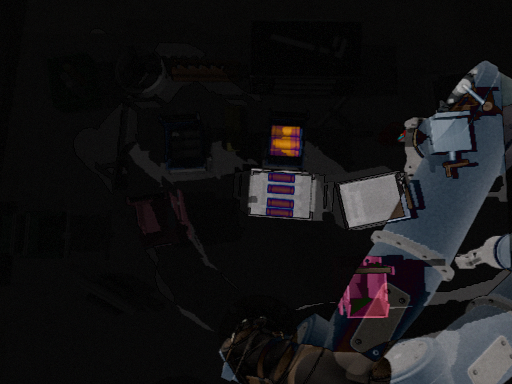

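```bash
python3 -c "
from h import *
a=np.load('pics/t19.npz')['frame'];c=snap('top','t20')
b=np.load('pics/t18.npz')['frame']
for x,y in((a,b),(c['frame'],a)):
    d=cv2.absdiff(x,y)[80:250,130:330].max(2);print(d.max(),(np.argwhere(d>20)+[80,130])[:12].tolist())
ctrl.job_done()"
```

```text
35 [[81, 140], [82, 194], [82, 195], [83, 195], [84, 191], [84, 192], [84, 193], [85, 191], [86, 184], [86, 186], [86, 187], [86, 188]]
16 []
the job is handed in; nothing more can be done
```

The job is done and handed in at about 23.4 s of the 72 s allowed. No verdict is reported, so what follows rests on my own checks.

**What I did:**
- **Tray:** I slid it by its left handle to the front of the brass bin.
- **Tipping:** I gripped the bin's bail and guided the bin to its stop at 1.31 rad. It would not go further when pressed.
- **Return:** I guided it home the same way, then released it and moved the arm clear.

**What the last pictures showed:**
- **Bushes:** All four lie in the tray. The area around them did not change between the last pictures, so they are at rest.
- **Tray:** Its middle measured (441, −68) mm against my drop-point estimate of (442, −66). It is square to the stand.
- **Bins:** The brass bin is home and empty. The steel bin looks untouched.
- **Bystanders:** The oilstone, chuck key and file show no movement against the first picture. The oil can is partly hidden by the arm there, but it still stood in its place in the last scene picture.

**What went wrong on the way:** the first grips on the tray handle and on the bail both slipped off. The real fingertips seem to end about 20 mm behind the reported tool point. I regripped deeper both times and nothing was visibly disturbed. On the return swing the first few steps met about 10 N of resistance, which then went away.

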